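# Pin a lapped stud to its plate and hold the joint square

### The arm

A 6-joint arm with a two-finger parallel gripper is mounted at the origin on the work surface; the furniture and walls round the work are solid. World frame = base frame: x ahead of the robot, y to its left, z up, the work surface at z = 0. Lengths are in mm, angles in rad, forces in N, time in s.
With the tool pointing down it reaches from about 325 to 775 mm from the base axis. Payload 9.3 kg.
Tool frame: the origin (TCP) lies at the very end of the fingers, on their centre line; the grasp point (between the pads) lies 19 mm behind it; z points along the fingers, y is the direction in which the jaws open and shut (so a half turn about z gives the same grasp; the last joint's range is limited). The gripper opens to 85 mm and grips with 20 to 120 N. Pads are 22 mm wide; open, the fingers measure 114 mm over their backs; the gripper's body (76 mm by 85 mm) begins 54 mm behind the grasp point. The pads swing forward as they close: fully open they stand 13 mm farther back than shut.
Start: joints at [-1.363, 0.259, 0.021, 1.334, 0, 1.418], TCP at [194.156, -514.587, 231.279] pointing down, gripper open.
Joint ranges: [-3.04, 3.04], [-0.91, 1.82], [-1.04, 1.36], [-1.92, 1.95], [-1.52, 1.45], [-3.14, 3.14]. Speed limits (rad/s): [2.22, 2.22, 2.79, 3.14, 3.14, 3.14].

### API

Orientations are given as a unit quaternion [w, x, y, z].
In Python, from rig import manip gives the robot as it stands.
- The arm moves only by the tool play_rows, never from a script. Its argument "motion" is a list of rows, each a list of 7 numbers: the shift along the tool's x, y, z in cm, then the turn, a rotation vector about the tool's x, y, z in degrees, then the finger opening in cm, from 0 to 8.54. In form: [[x, y, z, ax, ay, az, gripper], ...]. A call has 1 to 12 rows; each row shifts and turns the commanded pose from where the row before left it, along the tool's axes as they then stand; what a row does not reach is not made up. A row lasts 1/12 s, in which the tool goes at most 41.7 mm and 7.16 degrees, less where a joint would pass 70% of its speed; a pose out of reach is approached as far as the arm can. A call is refused whole if a number of a shift passes 4.17 or a number of a turn 7.16, either way. A call with a gripper value outside its range is refused whole. The fingers move at their own pace and stop on an object; "newtons" is the grip in N (left out, the last holds). Time passes only in rows, so rows that do not move let the fingers close. It gives the time, the measured TCP pose, the force and the opening at its end, in the units of the state.
- manip.get_state(): the state, without advancing time (a new reading comes with each control period).
- manip.capture(name): name is "scene" or "top" or "wrist"; returns (picture, depth): 480x640x3 uint8, blue, green, red; 480x640 float32, mm along the optical axis (not along the pixel's ray), 0 where there is no reading.
- manip.camera_params(name): a dict with "fov_y" (degrees; the focal length in pixels is half the picture's height over the tangent of half this angle, whatever the lens; pixels are square), "cx", "cy" (the principal point, pixels), "R" (3x3) and "t" (3): a world point X has camera coordinates R X + t; the wrist camera has in their place "hand_eye" (4x4, takes a point from camera to tool coordinates, whose origin is the TCP and whose axes are the flange's). Camera axes: x right, y down, z forward; pixel columns grow to the right and rows downward; lengths in mm; the calibration is good to about 2 mm. A picture is of the moment at which its call begins: read the wrist's pose just before it. camera_params takes no time and is no camera call.
- manip.sign_off(): hands the job in, once; it reports no verdict.
The state is a dict: "clock": time; "q": joint angles; "dq": joint speeds; "joint_torque": joint torques, N m; "tool_pos": TCP position; "eef_rot": TCP orientation; "ft_force": force on the tool from outside, world axes, zero at the start; "wrist_torque": the same for the moment, N m; "grip_width": finger opening in mm.
Only numpy, scipy, OpenCV 4.12 (cv2) and the standard library are available. Lean on these libraries where they do the work, as an engineer would, in place of code of your own. Each camera call takes 0.05 s, during which the arm holds its last target.

### The job

Dry-fit this frame corner: take the wooden-handled steel pin out of its drilled offcut and push it down through the hole in the lap joint until its collar sits on the stud, so that the stud can only swing about it. Then grip the braced wooden square by its diagonal brace and press it into the inside corner of plate and stud, one leg flush along the plate and the other swinging the stud round until it is flush along the stud, so that stud and plate stand at a right angle. Finish while still gripping the square and pressing it lightly against both, for the next person to screw the joint; leave the masking roll and the marker pen where they are.

Things in the scene. Friction and masses are not known exactly. Their poses are not given: they have to be found in the camera images.
- joint_hole (a point): Centre of the vertical hole of the lap joint, 40 mm above the bench, level with the stud's top face. 13.5 mm wide, it goes through both timbers down to the bench. The point belongs to the fixed plate: x and y are the plate's level axes, z is up. Once the joint is square, its inside corner lies at x = -31.5, y = -31.5 mm from here.
- plate: Plate: pale batten 63 mm wide, 20 mm thick, screwed flat to the bench, immovable. Origin on the axis of its hole at bench level, axes as at joint_hole. It runs 361 mm along -x and 31.5 mm along +x; its long edges lie at y = +31.5 and -31.5 mm. The stud lies over its end and leaves along -y.
- stud: Stud: loose pale timber 63 x 389 mm, 40 mm thick, 0.9 kg, flat on the bench, its end notched (6 mm slack) to rest on the plate. Origin on its hole's axis at bench level; runs 357 mm along its -y, sides at x = +-31.5 mm. Starts swung 0.06 to 0.14 rad out of square, closing the inside corner. Held by friction only: 5 to 10 N at 200 mm from the hole turn it; overpressing can turn it past square.
- pin: Assembly pin: 12 mm steel shank with tapered point, brass collar, dark wooden handle, 78 mm long in all, 70 g. Origin at the point, z up along the pin. At the start it hangs by its collar in a drilled offcut (95 x 63 x 40 mm, loose, 0.25 kg).
- pin_grip (a point): Middle of the pin's upright round handle, 25 mm thick and 34 mm long. The handle's top is 20 mm above it; the shoulder of the collar (20 mm wide, 6 mm thick) is 20 mm below it, the point of the shank 58 mm below. It is 60 mm above the bench at the start (in the offcut) and again 60 mm when fully home in the joint.
- pin_tip (a point): Point of the pin's shank, 38 mm below the collar; the last 9 mm taper from 12 mm to 6 mm. Fully home it is 2 mm above the bench; in the wider hole the pin may then lean by up to 0.1 rad.
- square_grip (a point): Middle of the diagonal brace of the wooden braced square, 18 mm above its underside. Brace 18 mm wide, from 2 to 34 mm above the underside, 166 mm long, running along (1,-1) of this point's x and y; pinch it across, along (1,1), from above. 60 mm of free space between brace and the inner corner of the legs. The whole square weighs 0.32 kg.
- square_corner (a point): Outer corner (notched 8 mm) of the same square, 18 mm above its underside; z up. Two legs 24 mm wide, 36 mm high and 190 mm long run from it: along -x (outer face y = 0, for the plate) and along -y (outer face x = 0, for the stud). The brace's middle is at x = y = -73.5 mm. Pressed home, it meets the joint's inside corner with its axes parallel to joint_hole's.
- square: The same braced square as a whole, with its origin under its outer corner, axes as at square_corner.
- roll_center (a point): Centre of a standing roll of masking film, 55 mm wide and 93 mm tall: a bystander.
- marker_center (a point): Centre of a white marker pen lying on the bench, 135 mm long and 17 mm thick: a bystander.

How it is judged (in metres and radians):
On the way:
1. the pin is pushed fully home in the joint's hole and let go (horizontal distance between pin_tip and joint_hole below 0.003 m and z of pin_tip in the frame of joint_hole between -0.042 and -0.035 m and angle between the z axis of pin and the z axis of joint_hole, either way round below 0.12 rad and contact force between the fingers and pin below 0.2 N), for 0.2 s.
At the end, for the whole second after the job is handed in: Pin fully home (within 3 mm of the hole's axis and of full depth), let go. Square held by the fingers, flat in the inside corner (within 5 mm), pressing on plate and on stud with over 1 N each; square and stud within 1.5 degrees of the plate's axes and still; robot not touching the stud (all of step 1 and contact force between the fingers and square above 5 N and contact force between square and plate above 1 N and contact force between square and stud above 1 N and contact force between each of the arm, the fingers and stud below 0.5 N and angle between the x axis of each of square_corner, stud and the x axis of joint_hole, either way round below 0.026 rad and angle between the z axis of square_corner and the z axis of joint_hole, either way round below 0.05 rad and x of square_corner in the frame of joint_hole between -0.0365 and -0.0265 m and y of square_corner in the frame of joint_hole between -0.0355 and -0.0275 m and height (world z) of square_corner between 0.012 and 0.032 m and linear speed of each of square, stud below 0.01 m/s); the arm keeps its last pose, push and grip.
It fails at once if the masking roll or the marker pen is pushed more than 30 mm (distance of any of roll_center, marker_center from where it was at the start of the episode above 0.03 m).
It also fails if it takes over 72 s, if anything falls off the work surface, if the arm or the gripper's body presses on something with over 40 N, if the wrist force passes 120 N, or if a joint passes its speed limit or range.

## Working session

There is one attempt and no reset: what is moved stays moved. The work goes in short steps, Python scripts to look and compute and a tool call to move; the robot and the scene stay as the last step left them, time stands still between calls to the robot, and variables do not carry over. Pictures are saved under pics/ and viewed, and the job is handed in when it is done.

Besides the shell and the picture viewer there is one more tool, called as name(argument=value, ...), one argument or row to a line, values as JSON. play_rows: Moves the arm, as the interface text tells. Its arguments: {"type":"object","properties":{"motion":{"type":"array","items":{"type":"array","items":{"type":"number"}}},"newtons":{"type":"number"}},"required":["motion"]}

```bash
mkdir -p pics; ls
cat > h.py <<'E'
from rig import manip
import numpy as np, cv2
from scipy.spatial.transform import Rotation as Ro
def rot(q): return Ro.from_quat([q[1],q[2],q[3],q[0]])
def K(p):
    f=240/np.tan(np.radians(p['fov_y'])/2); return f,p['cx'],p['cy']
def pose(p,s=None):
    # returns Rcw, tcw : world = Rcw@c+tcw
    if 'R' in p:
        R=np.array(p['R']);t=np.array(p['t']); return R.T,-R.T@t
    H=np.array(p['hand_eye']);Rt=rot(s['eef_rot']).as_matrix()
    return Rt@H[:3,:3], Rt@H[:3,3]+np.array(s['tool_pos'])
def cast(p,uv,z,s=None):
    f,cx,cy=K(p);R,t=pose(p,s);uv=np.atleast_2d(uv).astype(float)
    d=np.c_[(uv[:,0]-cx)/f,(uv[:,1]-cy)/f,np.ones(len(uv))]@R.T
    return t+d*((z-t[2])/d[:,2])[:,None]
def cloud(p,dep,s=None):
    f,cx,cy=K(p);R,t=pose(p,s);v,u=np.mgrid[:480,:640]
    c=np.stack([(u-cx)/f*dep,(v-cy)/f*dep,dep],-1)
    w=c@R.T+t; w[dep<=0]=np.nan; return w
E
python3 - <<'E'
from h import *
s=manip.get_state();print(s)
for n in("scene","top","wrist"):
    s=manip.get_state()
    im,d=manip.capture(n);cv2.imwrite(f'pics/{n}0.png',im);np.savez(f'{n}0.npz',im=im,d=d,pos=s['tool_pos'],rot=s['eef_rot']);p=manip.camera_params(n);print(n,p, (d>0).mean())
E
```

```text
pics
{'clock': 0.0, 'q': array([-1.36258534e+00,  2.59198450e-01,  2.07474442e-02,  1.33366292e+00,
       -1.47439983e-05,  1.41820642e+00]), 'dq': array([ 0.00143389,  0.00250566,  0.00035923,  0.00068131,  0.00107396,
       -0.00045953]), 'joint_torque': array([ 1.14562322e-04, -5.55636227e+01,  3.44534075e+01,  1.37541504e-02,
       -1.07959363e-04,  5.01755864e-06]), 'tool_pos': array([ 194.10274692, -514.31952626,  230.65711564]), 'eef_rot': array([-6.58337573e-04,  9.83771707e-01,  1.79423504e-01, -2.56882940e-05]), 'ft_force': array([-0.29577176,  0.94079711,  0.61512414]), 'wrist_torque': array([ 0.00223581,  0.03084307, -0.04407763]), 'grip_width': 85.3249929891309}
scene {'fov_y': 42.748612736993216, 'cx': 323.5325295406442, 'cy': 238.39663615879107, 'R': array([[-0.50569615, -0.8624419 ,  0.02157242],
       [-0.51449629,  0.28141624, -0.80999905],
       [ 0.69250629, -0.42071233, -0.58603427]]), 't': array([ 311.45950537,  277.142668  , 1178.23170277])} 0.9959212239583334
top {'fov_y': 56.934342128831325, 'cx': 322.9382082905914, 'cy': 234.94632797371827, 'R': array([[ 0.01708548, -0.99978413,  0.01182304],
       [-0.99791562, -0.01778712, -0.06203255],
       [ 0.06222945, -0.01073854, -0.9980041 ]]), 't': array([  67.30650066,  449.24704957, 1013.90164464])} 0.9959733072916667
wrist {'fov_y': 66.9593254078826, 'cx': 313.42252260310124, 'cy': 235.40804351927252, 'hand_eye': array([[ 6.06932243e-04, -9.58298950e-01, -2.85766956e-01,
         7.19677723e+01],
       [ 9.99999531e-01,  3.65950016e-04,  8.96683243e-04,
         7.27543071e-03],
       [-7.54714188e-04, -2.85767367e-01,  9.58298723e-01,
        -1.41837760e+02],
       [ 0.00000000e+00,  0.00000000e+00,  0.00000000e+00,
         1.00000000e+00]])} 0.996171875
```

View pics/top0.png

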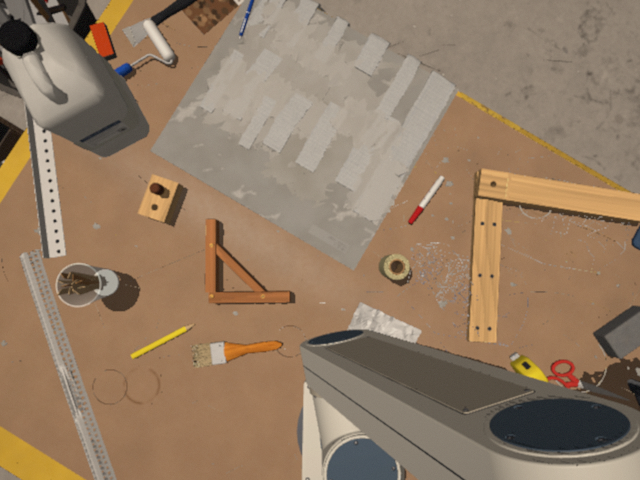

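View pics/scene0.png

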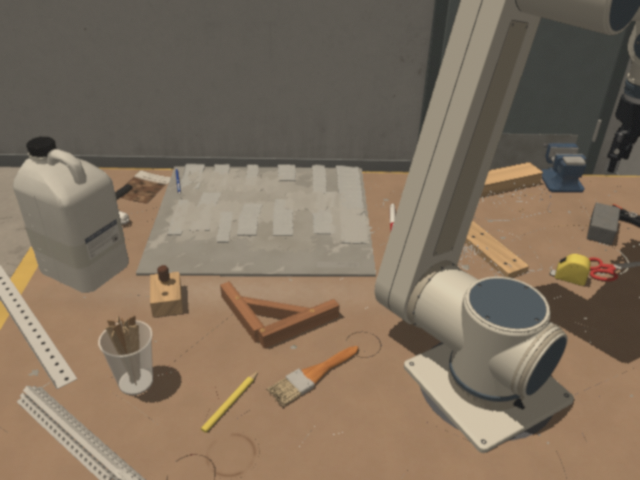

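View pics/wrist0.png

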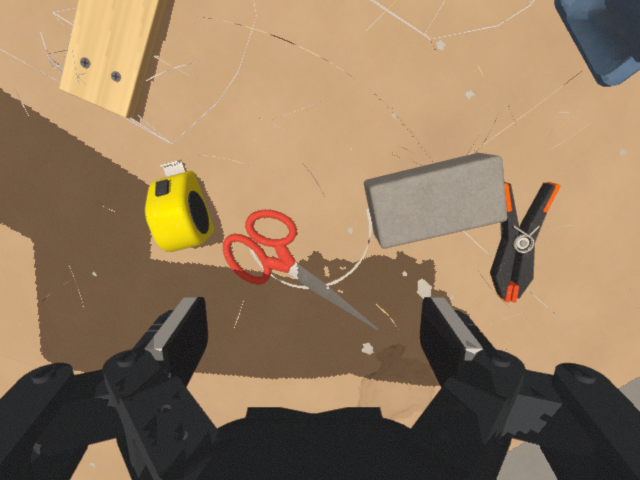

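Run:
```python
from h import *
for n in("top","scene"):
    z=np.load(n+'0.npz');p=manip.camera_params(n);w=cloud(p,z['d'])
    pts={"top":{'hole':(492,185),'pinhandle':(156,188),'off':(165,200),'sqcorner':(213,297),'legup':(212,225),'legr':(285,296),'brace':(240,270),'roll':(397,266),'marker':(428,200),'plate_end':(483,335),'bench':(330,300),'studtop':(620,203)},"scene":{'pinhandle':(163,272),'sqc':(262,335)}}[n]
    for k,(u,v) in pts.items(): print(n,k,w[v,u].round(1))
    np.save(n+'_w.npy',w)
z=np.load('top0.npz');im=z['im']
a=cv2.resize(im[140:360,380:640],None,fx=3,fy=3,interpolation=cv2.INTER_CUBIC);cv2.imwrite('pics/t_a.png',a[:600,:780])
a=cv2.resize(im[160:320,130:310],None,fx=4,fy=4,interpolation=cv2.INTER_CUBIC);cv2.imwrite('pics/t_b.png',a[:600])
```

```text
top hole [ 571.3 -317.2   20.3]
top pinhandle [539.9 441.2  78.8]
top off [519.4 434.6  38.7]
top sqcorner [302.7 319.8  35.7]
top legup [464.9 327.7  34.2]
top legr [307.6 158.3  37.1]
top brace [364.  261.7  31.9]
top roll [379.1 -95.3  26.4]
top marker [ 534.2 -169.1   14. ]
top plate_end [ 225.2 -294.3   20.1]
top bench [297.4  56.    1.5]
top studtop [ 531.8 -603.6   39.8]
scene pinhandle [529.7 450.7  73.5]
scene sqc [290.1 333.6  37.1]
```

View pics/t_a.png

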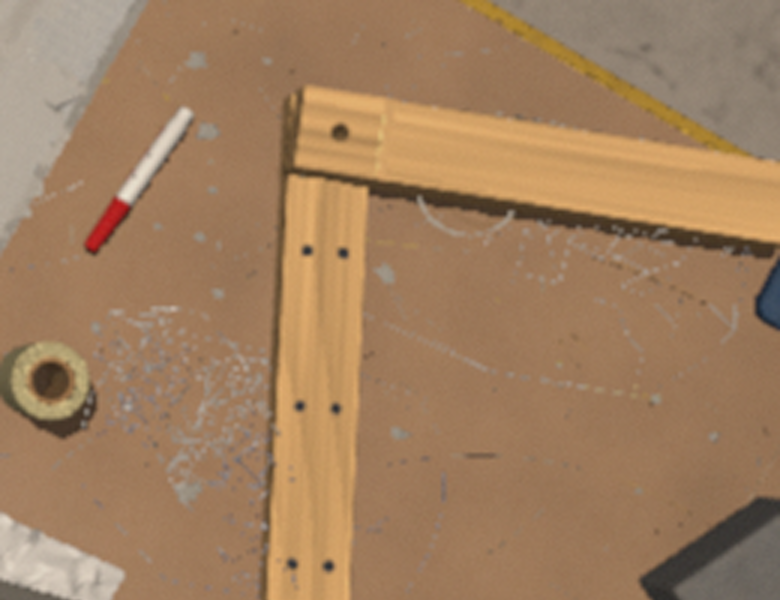

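View pics/t_b.png

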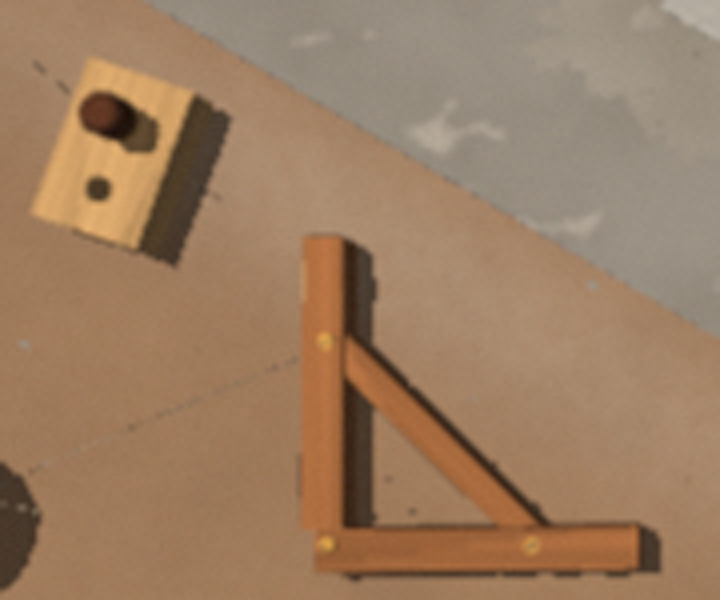

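Run:
```python
from h import *
z=np.load('top0.npz');im=z['im'];p=manip.camera_params('top');w=np.load('top_w.npy')
Z=w[...,2];Y=w[...,1];X=w[...,0]
def rect(m,h,name):
    m=cv2.morphologyEx(m.astype(np.uint8),cv2.MORPH_OPEN,np.ones((3,3)))
    cs,_=cv2.findContours(m,cv2.RETR_EXTERNAL,cv2.CHAIN_APPROX_NONE)
    c=max(cs,key=cv2.contourArea)
    q=cast(p,c[:,0],h)[:,:2].astype(np.float32)
    r=cv2.minAreaRect(q);print(name,r,cv2.boxPoints(r).round(1).tolist());return q
g=lambda lo,hi:(Z>lo)&(Z<hi)
rect(g(14,26)&(Y<-200)&(X>200),20,'plate')
rect(g(33,46)&(Y<-200)&(X>350),40,'stud')
rect(g(33,46)&(Y>390)&(X>480),40,'offcut')
rect(g(26,42)&(Y>120)&(Y<370)&(X>250)&(X<500),36,'square')
print('bench med',np.nanmedian(Z[250:330,300:350]),'plate z',np.nanmedian(Z[g(14,26)&(Y<-200)&(X>200)]),'stud',np.nanmedian(Z[g(33,46)&(Y<-200)&(X>350)]),'sq',np.nanmedian(Z[g(26,42)&(Y>120)&(Y<370)&(X>250)&(X<500)]))
print('pin top pts', [w[188,u].round(0).tolist() for u in range(148,166,2)])
print('hole40',cast(p,(493.3,184),40))
for k,uv in dict(scr=[(326,545),(325,342),(532,545)]).items():
    uv=np.array(uv)/4.0+[130,160];q=cast(p,uv-0.4,36);print('screws',q.round(1).tolist())
q=cast(p,np.array([(306,250),(343,252),(299,406),(335,408),(292,563),(328,565)])/3.+[380,140],20);print('plate screws',q.round(1).tolist())
m=g(60,95)&(Y>390)&(X>480);print('pin',m.sum(),np.nanmedian(w[m],0))
r=g(75,110)&(Y<0)&(Y>-150)&(X>330)&(X<450);print('roll',r.sum(),np.nanmedian(w[r],0))
```

```text
plate ((377.40972900390625, -298.8902893066406), (65.05888366699219, 332.94989013671875), 86.91964721679688) [[209.39999389648438, -322.3999938964844], [541.9000244140625, -340.29998779296875], [545.4000244140625, -275.3999938964844], [212.89999389648438, -257.5]]
stud ((549.3113403320312, -463.8509521484375), (376.9723205566406, 64.6698989868164), 81.90267181396484) [[490.70001220703125, -645.9000244140625], [554.7999877929688, -655.0], [607.9000244140625, -281.79998779296875], [543.7999877929688, -272.70001220703125]]
offcut ((524.6132202148438, 450.87652587890625), (65.81348419189453, 94.70108795166016), 72.27149200439453) [[469.5, 434.0], [559.7000122070312, 405.1000061035156], [579.7000122070312, 467.79998779296875], [489.5, 496.6000061035156]]
square ((387.2661437988281, 246.18417358398438), (188.04144287109375, 188.42434692382812), 1.923138976097107) [[290.1000061035156, 337.20001220703125], [296.5, 148.89999389648438], [484.3999938964844, 155.1999969482422], [478.1000061035156, 343.5]]
bench med 0.11493357328595266 plate z 20.443142829391718 stud 40.63495910479139 sq 35.129245403940956
pin top pts [[546.0, 473.0, 40.0], [540.0, 454.0, 79.0], [539.0, 449.0, 80.0], [540.0, 446.0, 78.0], [540.0, 441.0, 79.0], [541.0, 438.0, 75.0], [541.0, 434.0, 73.0], [543.0, 435.0, 60.0], [547.0, 438.0, 39.0]]
hole40 [[ 570.08394625 -312.36458985   40.        ]]
screws [[305.2, 324.0, 36.0], [419.1, 328.3, 36.0], [307.1, 208.6, 36.0]]
plate screws [[481.2, -293.4, 20.0], [480.1, -322.1, 20.0], [360.8, -287.3, 20.0], [359.8, -315.1, 20.0], [241.5, -281.4, 20.0], [240.4, -308.9, 20.0]]
pin 682 [655.74035884 513.36657317  78.10935429]
roll 427 [379.08032801 -80.9347955   92.58976557]
```

Run:
```python
from h import *
for n in('top','scene'):
    w=np.load(n+'_w.npy').reshape(-1,3);w=w[~np.isnan(w[:,0])]
    for c,nm in(((541,447),'pin'),((366,266),'sq'),((570,-312),'hole'),((460,-412),'end')):
        d=np.hypot(*(w[:,:2]-c).T)
        m=(w[:,2]>95)&(d<220)
        if m.sum():
            i=np.argsort(d[m])[:1]; print(n,nm,m.sum(),'nearest',d[m][i],w[m][i].round(0),'maxz',w[m][:,2].max())
z=np.load('scene0.npz');p=manip.camera_params('scene');im=z['im']
cv2.imwrite('pics/s_b.png',cv2.resize(im[250:350,120:350],None,fx=3,fy=3,interpolation=cv2.INTER_CUBIC))
```

```text
top pin 7268 nearest [135.48679733] [[657. 517. 138.]] maxz 315.75142449992427
top sq 134 nearest [206.927434] [[218. 121. 128.]] maxz 219.80638658572275
scene pin 6294 nearest [130.75788239] [[646. 524. 131.]] maxz 316.1320660364556
scene sq 197 nearest [208.10699219] [[216. 122. 140.]] maxz 212.3658947791239
```

View pics/s_b.png

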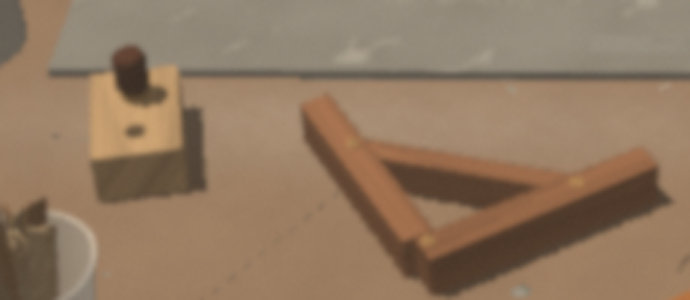

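play_rows(
  motion=[
    [0,0,0,0,0,-7,8.5],
    [0,0,0,0,0,-7,8.5],
    [0,0,0,0,0,-7,8.5],
    [0,0,0,0,0,-7,8.5],
    [0,0,0,0,0,-7,8.5],
    [0,0,0,0,0,-7,8.5],
    [0,0,0,0,0,-7,8.5],
    [0,0,0,0,0,-7,8.5],
    [0,0,0,0,0,-7,8.5],
    [0,0,0,0,0,-7,8.5],
    [0,0,0,0,0,-7,8.5],
    [0,0,0,0,0,-7,8.5],
  ],
)

```text
clock: 1.15
tool_pos: [194.1, -514.4, 231.0]
eef_rot: [-0.0, 0.609, 0.793, 0.0]
ft_force: [-0.3, 0.7, 0.4]
grip_width: 85.0
```

play_rows(
  motion=[
    [0,0,0,0,0,-7,8.5],
    [0,0,0,0,0,-7,8.5],
    [0,0,0,0,0,-7,8.5],
    [0,0,0,0,0,-7,8.5],
    [0,0,0,0,0,-7,8.5],
    [0,0,0,0,0,-7,8.5],
    [0,0,0,0,0,-7,8.5],
    [0,0,0,0,0,-7,8.5],
    [0,0,0,0,0,-7,8.5],
    [0,0,0,0,0,-7,8.5],
    [0,0,0,0,0,-5.3,8.5],
    [0,0,0,0,0,0,8.5],
  ],
)

```text
clock: 2.15
tool_pos: [194.2, -514.5, 231.0]
eef_rot: [-0.0, -0.002, 1.0, 0.0]
ft_force: [0.3, -0.4, -0.4]
grip_width: 85.3
```

play_rows(
  motion=[
    [-3.42,1.84,0.64,0,0,0,8.5],
    [-3.42,1.84,0.64,0,0,0,8.5],
    [-3.42,1.84,0.64,0,0,0,8.5],
    [-3.42,1.84,0.64,0,0,0,8.5],
    [-3.42,1.84,0.64,0,0,0,8.5],
    [-3.42,1.84,0.64,0,0,0,8.5],
    [-3.42,1.84,0.64,0,0,0,8.5],
    [-3.42,1.84,0.64,0,0,0,8.5],
    [-3.42,1.84,0.64,0,0,0,8.5],
    [-3.42,1.84,0.64,0,0,0,8.5],
    [-3.4,1.8,0.6,0,0,0,8.5],
    [0,0,0,0,0,0,8.5],
  ],
)

```text
clock: 3.15
tool_pos: [574.6, -308.9, 159.0]
eef_rot: [-0.0, -0.0, 1.0, 0.001]
ft_force: [-1.8, 0.6, -0.7]
grip_width: 85.0
```

play_rows(
  motion=[
    [0,0,0,0,0,0,8.5],
    [0,0,0,0,0,0,8.5],
  ],
)

```text
clock: 3.32
tool_pos: [570.1, -312.5, 160.8]
eef_rot: [-0.0, 0.001, 1.0, 0.0]
ft_force: [-0.2, 1.1, 0.7]
grip_width: 85.2
```

```bash
cat >> h.py <<'E'
def snap(n,tag):
    s=manip.get_state();im,d=manip.capture(n);cv2.imwrite(f'pics/{n}_{tag}.png',im)
    np.savez(f'{n}_{tag}.npz',im=im,d=d,pos=s['tool_pos'],rot=s['eef_rot']);return s,im,d
def load(n,tag):
    z=np.load(f'{n}_{tag}.npz');return dict(tool_pos=z['pos'],eef_rot=z['rot']),z['im'],z['d']
E
python3 - <<'E'
from h import *
s,im,d=snap('wrist','hole');print(s['tool_pos'],s['eef_rot'])
E
```

```text
[ 570.14811443 -312.52872725  160.8407634 ] [-4.53106338e-04  9.30101570e-04  9.99999451e-01  1.66324817e-04]
```

View pics/wrist_hole.png

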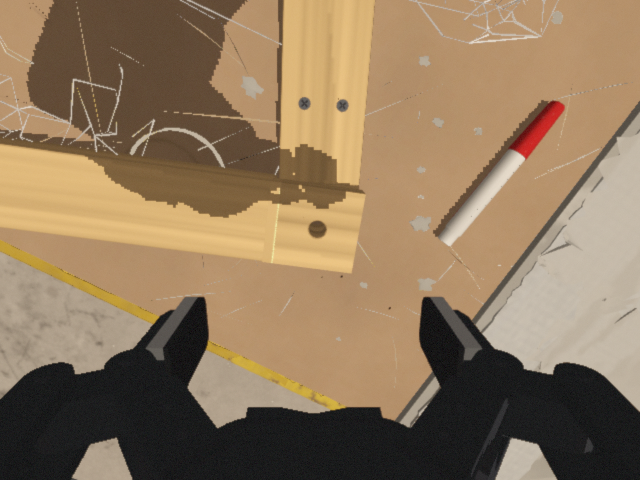

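Run:
```python
from h import *
s,im,d=load('wrist','hole');p=manip.camera_params('wrist');w=cloud(p,d,s)
g=cv2.cvtColor(im,cv2.COLOR_BGR2GRAY)
roi=g[210:250,298:338];m=(roi<110).astype(np.uint8)
n,l,st,c=cv2.connectedComponentsWithStats(m);print(st,c+[298,210])
i=1+np.argmax(st[1:,4]);hc=c[i]+[298,210];print('hole',cast(p,hc,40,s), 'stud z',np.nanmedian(w[215:220,250:260,2]),'plate z',np.nanmedian(w[50:90,310:340,2]))
cv2.imwrite('pics/hz.png',cv2.resize(im[130:290,240:400],None,fx=4,fy=4,interpolation=cv2.INTER_NEAREST)[:600])
# plate edges by height mask
Z=w[...,2];mp=(Z>15)&(Z<25)
for side in(0,1):
    P=[]
    for v in range(5,140):
        u=np.where(mp[v,230:420])[0]+230
        if len(u)>40:P.append((u.min()-.5 if side==0 else u.max()+.5,v))
    q=cast(p,P,20,s);vx,vy,x0,y0=cv2.fitLine(q[:,:2].astype(np.float32),cv2.DIST_HUBER,0,.01,.01).ravel();print('edge',side,np.arctan(vy/vx),'y at hole x',y0+vy/vx*(cast(p,hc,40,s)[0,0]-x0))
ms=(Z>34)&(Z<46)
for side in(0,1):
    P=[]
    for u in range(5,230):
        v=np.where(ms[120:290,u])[0]+120
        if len(v)>30:P.append((u,v.min()-.5 if side==0 else v.max()+.5))
    q=cast(p,P,40,s);vx,vy,x0,y0=cv2.fitLine(q[:,:2].astype(np.float32),cv2.DIST_HUBER,0,.01,.01).ravel();print('stud edge',side,np.arctan(vx/vy),x0,y0)
```

```text
[[   0    0   40   40 1381]
 [  11   11   17   16  219]] [[317.60391021 229.64663287]
 [316.84474886 228.57534247]]
hole [[ 569.63099856 -310.33574807   40.        ]] stud z 39.43659397373011 plate z 19.237536064590245
edge 0 -0.053022556 y at hole x -341.8020036293048
edge 1 -0.05304831 y at hole x -279.2159254618588
stud edge 0 0.13857505 517.7902 -452.1338
stud edge 1 0.13882786 580.1383 -461.77808
```

View pics/hz.png

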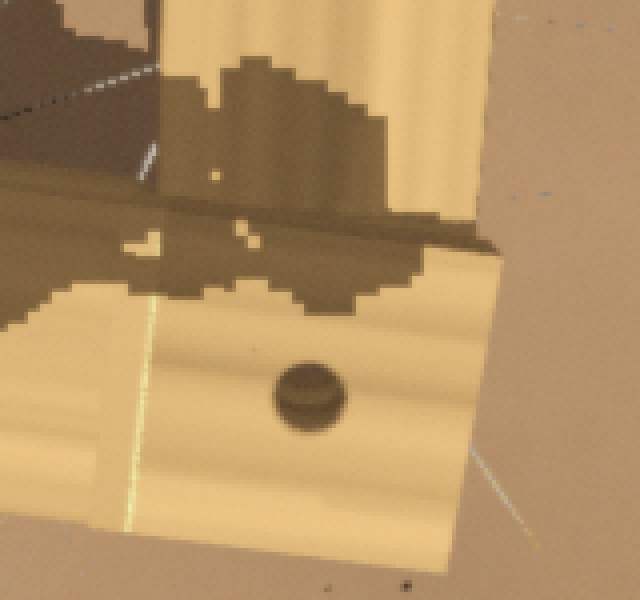

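play_rows(
  motion=[
    [0.15,3.8,-0.4,0,0,0,8.5],
    [0.15,3.8,-0.4,0,0,0,8.5],
    [0.15,3.8,-0.4,0,0,0,8.5],
    [0.15,3.8,-0.4,0,0,0,8.5],
    [0.15,3.8,-0.4,0,0,0,8.5],
    [0.15,3.8,-0.4,0,0,0,8.5],
    [0.15,3.8,-0.4,0,0,0,8.5],
    [0.15,3.8,-0.4,0,0,0,8.5],
    [0.15,3.8,-0.4,0,0,0,8.5],
    [0.15,3.8,-0.4,0,0,0,8.5],
    [0.15,3.8,0,0,0,0,8.5],
    [0.15,3.8,0,0,0,0,8.5],
  ],
)

```text
clock: 4.37
tool_pos: [552.1, 143.6, 202.4]
eef_rot: [0.001, 0.002, 1.0, 0.0]
ft_force: [1.2, 0.1, 0.2]
grip_width: 85.1
```

play_rows(
  motion=[
    [0.15,3.8,0,0,0,0,8.5],
    [0.15,3.8,0,0,0,0,8.5],
    [0.15,3.8,0,0,0,0,8.5],
    [0.15,3.8,0,0,0,0,8.5],
    [0.15,3.8,0,0,0,0,8.5],
    [0.15,3.8,0,0,0,0,8.5],
    [0.1,3.8,0,0,0,0,8.5],
    [0.1,3.4,0,0,0,0,8.5],
    [0,0,0,0,0,0,8.5],
    [0,0,0,0,0,0,8.5],
    [0,0,0,0,0,0,8.5],
  ],
)

```text
clock: 5.28
tool_pos: [542.0, 442.0, 201.5]
eef_rot: [0.0, 0.001, 1.0, -0.0]
ft_force: [1.0, -0.2, 0.5]
grip_width: 84.8
```

Run:
```python
from h import *
s,im,d=snap('wrist','pin');print(s['clock'],s['tool_pos'],s['eef_rot'])
```

```text
5.2833 [542.0174823  441.95585974 201.47131247] [ 3.92194202e-05  1.10845931e-03  9.99999371e-01 -1.69416619e-04]
```

View pics/wrist_pin.png

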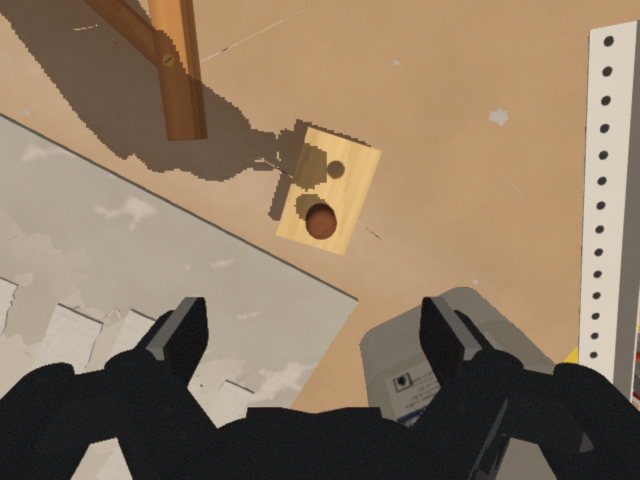

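Run:
```python
from h import *
s,im,d=load('wrist','pin');p=manip.camera_params('wrist');w=cloud(p,d,s)
Z=w[...,2]
sub=(slice(190,250),slice(290,350))
m=np.zeros((480,640),bool);m[sub]=(Z[sub]>72)&(Z[sub]<90)
v,u=np.where(m);print(m.sum(),np.nanmedian(Z[m]),u.min(),u.max(),v.min(),v.max())
c,r=cv2.minEnclosingCircle(np.c_[u,v].astype(np.float32));print('top circ',c,r,cast(p,[c,(u.mean(),v.mean())],80,s),'expected r',12.5*240/np.tan(np.radians(p['fov_y']/2))/ (d[m].mean()))
print('cloud mean',np.nanmean(w[m],0))
# two-view: top camera centroid
zt=np.load('top0.npz');pt=manip.camera_params('top');wt=np.load('top_w.npy')
mt=np.zeros((480,640),bool);st=(slice(175,205),slice(140,175));mt[st]=(wt[st][...,2]>72)
v2,u2=np.where(mt);ct=(u2.mean(),v2.mean());print('top px',ct,mt.sum())
for z in(76,78,80,82): print(z,cast(p,[c],z,s)[0,:2].round(1),cast(pt,[ct],z)[0,:2].round(1))
print('offcut top',np.nanmedian(Z[240:246,300:330]))
# offcut outline
mo=np.zeros((480,640),np.uint8);so=(slice(110,265),slice(260,395));mo[so]=(Z[so]>34)
cs,_=cv2.findContours(mo,cv2.RETR_EXTERNAL,cv2.CHAIN_APPROX_NONE);cc=max(cs,key=cv2.contourArea)
print(cv2.minAreaRect(cast(p,cc[:,0],40,s)[:,:2].astype(np.float32)))
ww=np.load('scene_w.npy').reshape(-1,3);
j=np.vstack([ww,wt.reshape(-1,3),w.reshape(-1,3)]);mj=(j[:,2]>60)&(j[:,1]>380)&(j[:,0]>560)&(j[:,2]<320)&(np.hypot(j[:,0]-541,j[:,1]-447)>40)
dd=np.hypot(j[:,0]-541,j[:,1]-447);k=np.where(mj)[0];print(j[k[np.argsort(dd[k])[:5]]].round())
```

```text
758 78.46031699186011 306 336 208 239
top circ (320.74554443359375, 223.70089721679688) 15.751025199890137 [[538.00581745 446.99361379  80.        ]
 [538.17422068 446.99320084  80.        ]] expected r 16.54262818202601
cloud mean [538.72350139 447.02925108  78.00514203]
top px (np.float64(154.38235294117646), np.float64(187.2549019607843)) 102
76 [539.1 447.1] [541.9 445.8]
78 [538.5 447. ] [541.6 445. ]
80 [538. 447.] [541.3 444.3]
82 [537.5 447. ] [540.9 443.6]
offcut top 39.00285624089639
((522.882080078125, 452.6757507324219), (62.802696228027344, 94.67276000976562), 72.13726806640625)
[[646. 524. 131.]
 [658. 507. 150.]
 [656. 511. 107.]
 [657. 510. 161.]
 [657. 512. 139.]]
```

play_rows(
  motion=[
    [0.32,0.5,0,0,0,0,8.5],
    [0,0,2.6,0,0,0,8.5],
    [0,0,2.6,0,0,0,8.5],
    [0,0,2.6,0,0,0,8.5],
    [0,0,2.6,0,0,0,7],
    [0,0,2.6,0,0,0,6],
    [0,0,1.6,0,0,0,5],
    [0,0,1,0,0,0,4],
    [0,0,0,0,0,0,3.5],
    [0,0,0,0,0,0,3],
    [0,0,0,0,0,0,2],
    [0,0,0,0,0,0,1],
  ],
  newtons=50,
)

```text
clock: 6.33
tool_pos: [539.1, 448.5, 47.0]
eef_rot: [0.001, 0.0, 1.0, 0.001]
ft_force: [-0.4, -0.3, -0.1]
grip_width: 23.8
```

play_rows(
  motion=[
    [0,0,0,0,0,0,0],
    [0,0,0,0,0,0,0],
    [0,0,0,0,0,0,0],
    [0,0,0,0,0,0,0],
  ],
)

```text
clock: 6.67
tool_pos: [539.1, 448.6, 46.8]
eef_rot: [0.001, 0.0, 1.0, 0.001]
ft_force: [0.6, -0.9, 6.5]
grip_width: 23.5
```

Run:
```python
from h import *
s,im,d=snap('wrist','grip');print(s['clock'],s['tool_pos'],s['eef_rot'],s['ft_force'],s['grip_width'])
```

```text
6.6667 [539.0867414  448.56716551  46.78433202] [1.09341900e-03 2.75042720e-04 9.99999219e-01 5.39494663e-04] [ 0.60298845 -0.87736563  6.53195389] 23.54850941661286
```

View pics/wrist_grip.png

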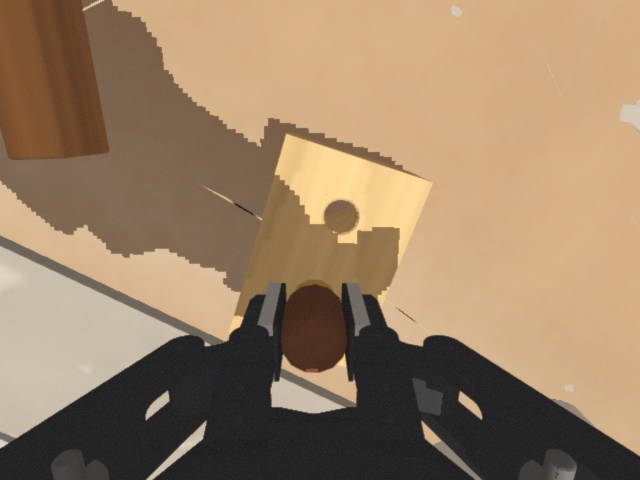

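play_rows(
  motion=[
    [0,0,-0.5,0,0,0,0],
    [0,0,-1,0,0,0,0],
    [0,0,-1.5,0,0,0,0],
    [0,0,-2,0,0,0,0],
    [0,0,-2.5,0,0,0,0],
    [0,0,-2.5,0,0,0,0],
    [0,0,-2,0,0,0,0],
    [0,0,0,0,0,0,0],
    [0,0,0,0,0,0,0],
  ],
)

```text
clock: 7.47
tool_pos: [538.8, 448.6, 167.2]
eef_rot: [0.001, 0.0, 1.0, 0.001]
ft_force: [-0.1, 0.3, -1.3]
grip_width: 24.1
```

Run:
```python
from h import *
s,im,d=snap('wrist','lift');print(s['clock'],s['tool_pos'],s['eef_rot'],s['ft_force'],s['grip_width'])
s,im2,d=snap('scene','lift')
cv2.imwrite('pics/lift2.png',np.hstack([im,im2])[:, ::1][:, :][::1] if 0 else cv2.resize(np.hstack([im,im2]),(800,300)))
cv2.imwrite('pics/lift3.png',cv2.resize(im2[160:360,60:320],None,fx=3,fy=3,interpolation=cv2.INTER_CUBIC))
```

```text
7.4667 [538.80760584 448.60965793 167.19782657] [1.21800752e-03 1.82660693e-04 9.99998900e-01 8.26905065e-04] [-0.10181657  0.27739682 -1.30972035] 24.139530103185887
```

View pics/lift3.png

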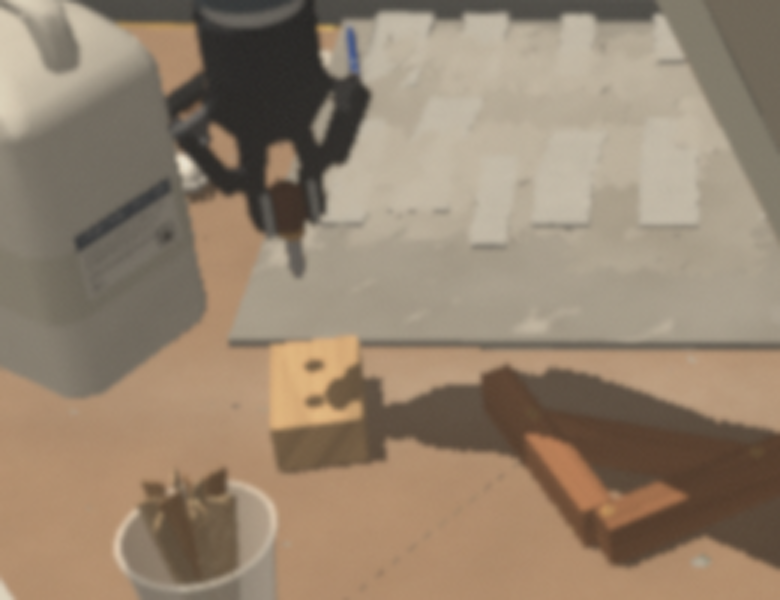

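View pics/wrist_lift.png

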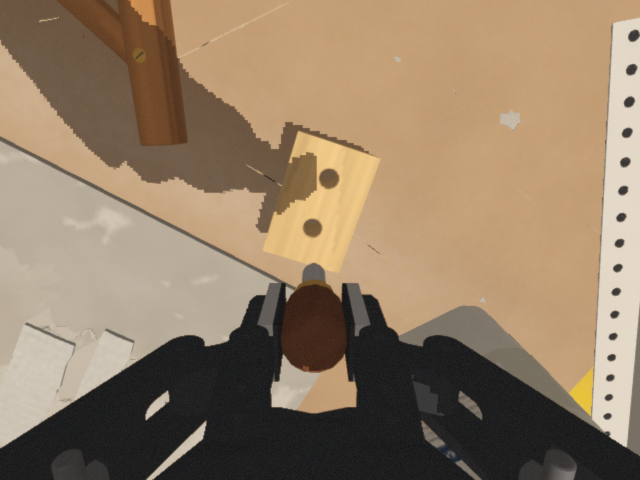

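Run:
```python
from h import *
s,im,d=load('wrist','lift');p=manip.camera_params('wrist')
_,im2,d2=load('scene','lift');ps=manip.camera_params('scene')
print('tcp',s['tool_pos'])
print('offcut hole',cast(p,[(312.3,228.3)],40,s))
cv2.imwrite('pics/tipw.png',cv2.resize(im[250:390,250:380],None,fx=4,fy=4,interpolation=cv2.INTER_NEAREST))
cv2.imwrite('pics/tips.png',cv2.resize(im2[205:265,130:190],None,fx=10,fy=10,interpolation=cv2.INTER_NEAREST))
```

```text
tcp [538.80760584 448.60965793 167.19782657]
offcut hole [[540.2486425  447.53506275  40.        ]]
```

View pics/tipw.png

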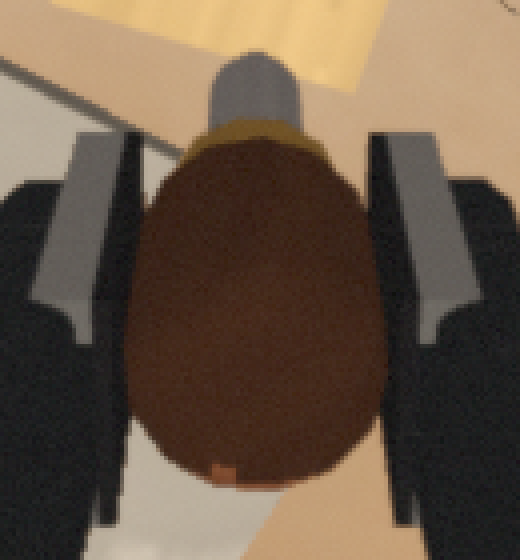

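View pics/tips.png

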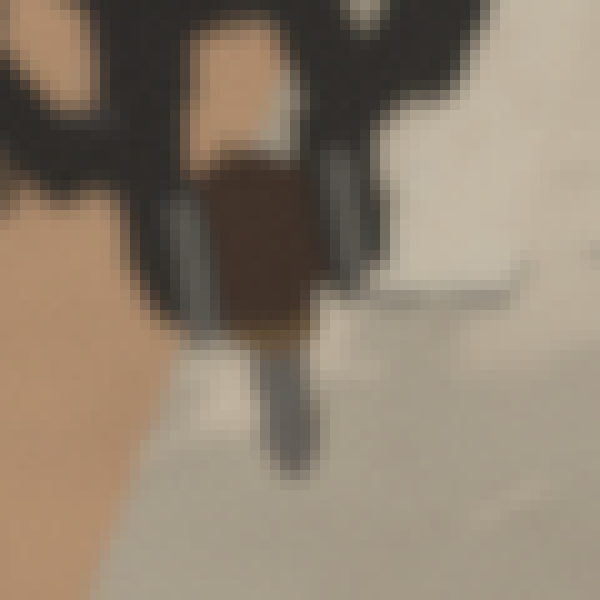

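Run:
```python
from h import *
s,im,d=load('wrist','lift');p=manip.camera_params('wrist');ps=manip.camera_params('scene')
def proj(p,X,s=None):
    f,cx,cy=K(p);R,t=pose(p,s);c=(np.atleast_2d(X)-t)@R;return c[:,:2]/c[:,2:]*f+[cx,cy]
def ray(p,uv,s=None):
    f,cx,cy=K(p);R,t=pose(p,s);d=R@np.array([(uv[0]-cx)/f,(uv[1]-cy)/f,1]);return t,d/np.linalg.norm(d)
o1,d1=ray(p,(313.8,265.5),s);o2,d2=ray(ps,(159.3,251))
A=np.c_[d1,-d2];t=np.linalg.lstsq(A,o2-o1,rcond=None)[0];print('tip',o1+d1*t[0],o2+d2*t[1])
for x in(536,539,542):
    X=np.array([[x,448,z] for z in(122.4,160,167,199.5)]);print(x,'scene',proj(ps,X).round(1).tolist(),'wrist',proj(p,X,s).round(1).tolist())
```

```text
tip [538.09360731 448.54157539 123.48652927] [538.27009044 449.09297141 123.55690921]
536 scene [[160.2, 251.9], [157.8, 237.4], [157.3, 234.6], [155.1, 221.6]] wrist [[312.8, 261.2], [312.7, 291.0], [312.7, 298.0], [312.6, 340.7]]
539 scene [[159.8, 251.1], [157.3, 236.6], [156.9, 233.9], [154.6, 220.8]] wrist [[312.8, 266.3], [312.7, 297.1], [312.7, 304.3], [312.6, 348.3]]
542 scene [[159.3, 250.4], [156.9, 235.9], [156.4, 233.1], [154.2, 220.1]] wrist [[312.8, 271.4], [312.7, 303.1], [312.7, 310.6], [312.6, 355.7]]
```

play_rows(
  motion=[
    [0,-2,0,0,0,0,0],
    [-0.16,-3.8,0,0,0,0,0],
    [-0.16,-3.8,0,0,0,0,0],
    [-0.16,-3.8,0,0,0,0,0],
    [-0.16,-3.8,0,0,0,0,0],
    [-0.16,-3.8,0,0,0,0,0],
    [-0.16,-3.8,0,0,0,0,0],
    [-0.16,-3.8,0,0,0,0,0],
    [-0.16,-3.8,0,0,0,0,0],
    [-0.16,-3.8,0,0,0,0,0],
    [-0.16,-3.8,0,0,0,0,0],
    [-0.16,-3.8,0,0,0,0,0],
  ],
)

```text
clock: 8.57
tool_pos: [554.9, 8.6, 164.2]
eef_rot: [-0.001, 0.0, 1.0, 0.0]
ft_force: [0.9, 0.3, -1.1]
grip_width: 24.0
```

play_rows(
  motion=[
    [-0.16,-3.8,0,0,0,0,0],
    [-0.16,-3.8,0,0,0,0,0],
    [-0.16,-3.8,0,0,0,0,0],
    [-0.16,-3.8,0,0,0,0,0],
    [-0.16,-3.8,0,0,0,0,0],
    [-0.16,-3.8,0,0,0,0,0],
    [-0.16,-3.8,1,0,0,0,0],
    [-0.1,-3.8,2,0,0,0,0],
    [-0.1,-3.7,2,0,0,0,0],
    [-0.1,-1.8,1.7,0,0,0,0],
    [0,0,0,0,0,0,0],
    [0,0,0,0,0,0,0],
  ],
)

```text
clock: 9.57
tool_pos: [568.4, -347.5, 96.3]
eef_rot: [-0.002, 0.001, 1.0, 0.002]
ft_force: [-0.9, 1.1, -0.6]
grip_width: 23.7
```

Run:
```python
from h import *
s,im,d=snap('wrist','over');print(s['clock'],s['tool_pos'],s['eef_rot'],s['ft_force'],s['grip_width'])
s,im2,d=snap('top','over')
cv2.imwrite('pics/over_w.png',cv2.resize(im[180:340,230:400],None,fx=4,fy=4,interpolation=cv2.INTER_CUBIC)[:600])
```

```text
9.5667 [ 568.41096984 -347.47664201   96.3448811 ] [-0.00190663  0.00122341  0.99999612  0.00162169] [-0.92270206  1.0611213  -0.58660578] 23.660158912466986
```

View pics/over_w.png

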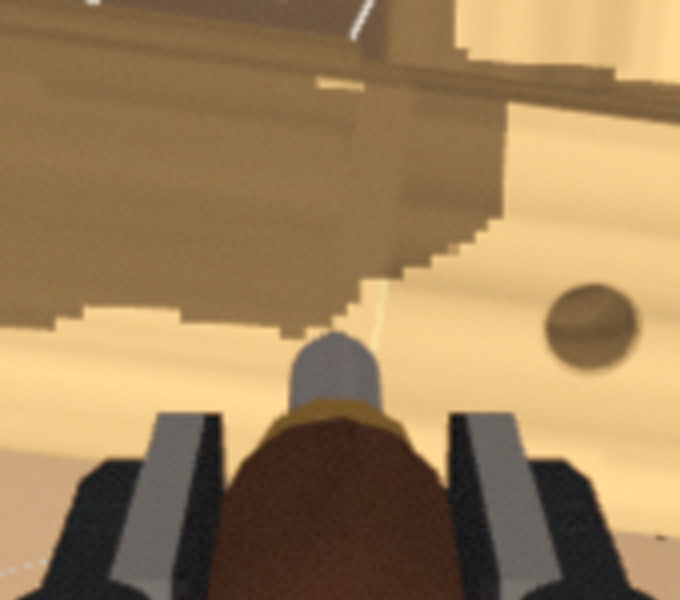

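Run:
```python
from h import *
s,im,d=load('wrist','over');p=manip.camera_params('wrist')
h=cast(p,[(377.4,261.5)],40,s)[0];t=cast(p,[(313.4,264.8)],96.3-43.7,s)[0];print(h,t,h-t,'tcp-rel tip',t-s['tool_pos'])
```

```text
[ 569.90872827 -310.39195934   40.        ] [ 567.02900705 -347.69219295   52.6       ] [  2.87972122  37.3002336  -12.6       ] tcp-rel tip [ -1.38196279  -0.21555094 -43.7448811 ]
```

play_rows(
  motion=[
    [-0.15,1.2,0,0,0,0,0],
    [-0.14,1.5,0,0,0,0,0],
    [0,1.03,0.4,0,0,0,0],
    [0,0,0,0,0,0,0],
    [0,0,0,0,0,0,0],
  ],
)

```text
clock: 10.08
tool_pos: [573.0, -308.2, 95.5]
eef_rot: [0.0, -0.001, 1.0, -0.0]
ft_force: [-0.4, -0.7, -0.0]
grip_width: 23.5
```

Run:
```python
from h import *
s,im,d=snap('wrist','over2');print(s['clock'],s['tool_pos'],s['eef_rot'],s['ft_force'],s['grip_width'])
cv2.imwrite('pics/over2_w.png',cv2.resize(im[230:310,270:360],None,fx=7,fy=7,interpolation=cv2.INTER_NEAREST)[:600])
```

```text
10.0833 [ 572.9927177  -308.17377465   95.51329156] [ 9.83245459e-05 -9.82888772e-04  9.99999505e-01 -1.19994159e-04] [-0.36897723 -0.71256035 -0.02574781] 23.487840985234467
```

View pics/over2_w.png

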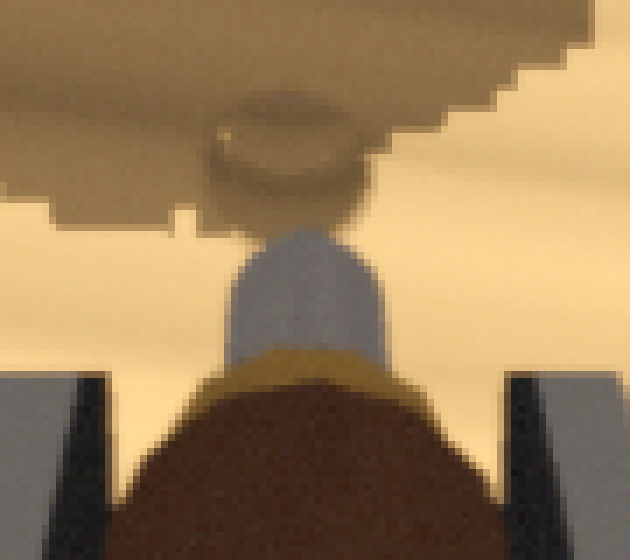

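Run:
```python
from h import *
s,im,d=load('wrist','over2');p=manip.camera_params('wrist');s2=manip.get_state();print(s2['tool_pos'])
h=cast(p,[(310.6,253.9)],40,s)[0];t=cast(p,[(313.4,262.1)],95.5-43.7,s)[0]+[3,0,0];print(h,t,h-t,'tcp-rel tip',t-s['tool_pos'])
```

```text
[ 573.02141414 -309.06125697   95.52138557]
[ 569.6411387  -310.17792741   40.        ] [ 573.19841873 -308.54921946   51.8       ] [ -3.55728003  -1.62870795 -11.8       ] tcp-rel tip [  0.20570103  -0.37544481 -43.71329156]
```

play_rows(
  motion=[
    [0.35,-0.08,0,0,0,0,0],
    [0,0,0.4,0,0,0,0],
    [0,0,0.3,0,0,0,0],
    [0,0,0,0,0,0,0],
    [0,0,0,0,0,0,0],
    [0,0,0,0,0,0,0],
    [0,0,0,0,0,0,0],
  ],
)

```text
clock: 10.72
tool_pos: [569.2, -311.0, 88.1]
eef_rot: [0.0, 0.0, 1.0, -0.0]
ft_force: [0.2, 0.5, 0.0]
grip_width: 23.8
```

Run:
```python
from h import *
s,im,d=snap('wrist','over3');print(s['clock'],s['tool_pos'],s['eef_rot'],s['ft_force'],s['grip_width'])
print(manip.get_state()['tool_pos'])
cv2.imwrite('pics/over3_w.png',cv2.resize(im[230:310,270:360],None,fx=7,fy=7,interpolation=cv2.INTER_NEAREST)[:600])
```

```text
10.7167 [ 569.2480212  -310.95747829   88.07327058] [ 2.55286049e-05  3.47323121e-04  9.99999939e-01 -1.13211215e-05] [0.21613332 0.52097952 0.01523909] 23.803843202812498
[ 569.25718213 -310.92185245   88.10183004]
```

View pics/over3_w.png

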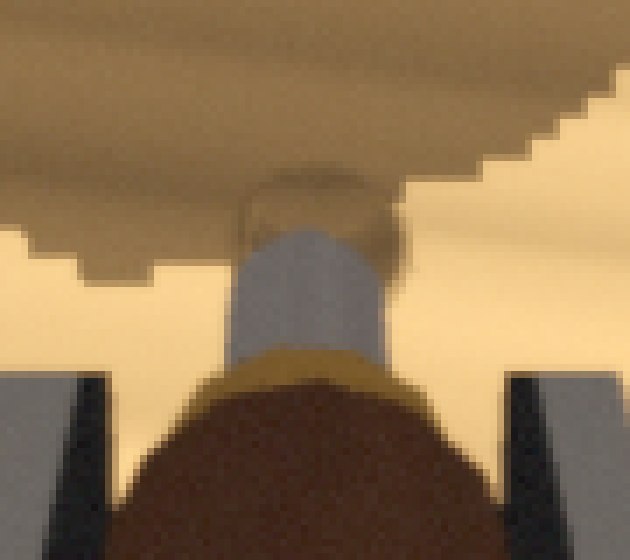

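Run:
```python
from h import *
s,im,d=load('wrist','over3');p=manip.camera_params('wrist')
h=cast(p,[(315.6,265.2)],40,s)[0];t=cast(p,[(313.4,262.1)],44.4,s)[0]+[3,0,0];print(h,t,h-t,'tcp-rel tip',t-s['tool_pos'])
```

```text
[ 569.95094145 -310.09087532   40.        ] [ 569.43218676 -311.31739252   44.4       ] [ 0.51875468  1.2265172  -4.4       ] tcp-rel tip [  0.18416556  -0.35991424 -43.67327058]
```

play_rows(
  motion=[
    [-0.05,0.12,0,0,0,0,0],
    [0,0,0,0,0,0,0],
    [0,0,0.3,0,0,0,0],
    [0,0,0.3,0,0,0,0],
    [0,0,0.3,0,0,0,0],
    [0,0,0.3,0,0,0,0],
    [0,0,0,0,0,0,0],
  ],
)

```text
clock: 11.35
tool_pos: [569.4, -309.3, 75.1]
eef_rot: [-0.001, 0.0, 1.0, 0.0]
ft_force: [-0.1, -0.5, -1.0]
grip_width: 23.7
```

play_rows(
  motion=[
    [0,0,0.3,0,0,0,0],
    [0,0,0.3,0,0,0,0],
    [0,0,0.3,0,0,0,0],
    [0,0,0.3,0,0,0,0],
    [0,0,0.3,0,0,0,0],
    [0,0,0,0,0,0,0],
  ],
)

```text
clock: 11.85
tool_pos: [569.4, -309.4, 60.3]
eef_rot: [-0.0, 0.0, 1.0, 0.0]
ft_force: [-0.3, 0.5, -0.1]
grip_width: 23.9
```

Past the plate level (tip ~16.6 mm) with no force. Continuing.

play_rows(
  motion=[
    [0,0,0.3,0,0,0,0],
    [0,0,0.3,0,0,0,0],
    [0,0,0.3,0,0,0,0],
    [0,0,0.3,0,0,0,0],
    [0,0,0.2,0,0,0,0],
    [0,0,0.15,0,0,0,0],
    [0,0,0,0,0,0,0],
    [0,0,0,0,0,0,0],
  ],
)

```text
clock: 12.52
tool_pos: [569.7, -309.5, 46.7]
eef_rot: [0.0, 0.0, 1.0, -0.0]
ft_force: [-4.0, 2.5, 9.7]
grip_width: 23.8
```

play_rows(
  motion=[
    [0,0,0,0,0,0,3],
    [0,0,0,0,0,0,4],
    [0,0,0,0,0,0,6],
    [0,0,0,0,0,0,7],
    [0,0,0,0,0,0,7],
    [0,0,-1,0,0,0,7],
    [0,0,-2.5,0,0,0,7],
    [0,0,-4,0,0,0,7],
    [0,0,-4,0,0,0,7],
    [0,0,-2.5,0,0,0,7],
    [0,0,0,0,0,0,7],
    [0,0,0,0,0,0,7],
  ],
)

```text
clock: 13.52
tool_pos: [570.3, -310.0, 188.1]
eef_rot: [0.002, 0.0, 1.0, -0.001]
ft_force: [0.3, 0.1, -0.4]
grip_width: 70.2
```

Run:
```python
from h import *
s,im,d=snap('wrist','home');print(s['clock'],s['tool_pos'],s['ft_force'],s['grip_width'])
p=manip.camera_params('wrist');w=cloud(p,d,s)
sub=(slice(180,280),slice(270,370));m=np.zeros((480,640),bool);m[sub]=(w[sub][...,2]>72)
v,u=np.where(m);print(m.sum(),np.nanmax(w[m][:,2]),cast(p,[(u.mean(),v.mean())],79,s))
cv2.imwrite('pics/home.png',cv2.resize(im[150:310,230:410],None,fx=4,fy=4,interpolation=cv2.INTER_CUBIC)[:600])
```

```text
13.5167 [ 570.33641141 -309.98572198  188.14018573] [ 0.26341139  0.12644297 -0.37991282] 70.2484068638653
832 80.97887841851909 [[ 568.86112698 -309.90793884   79.        ]]
```

View pics/home.png

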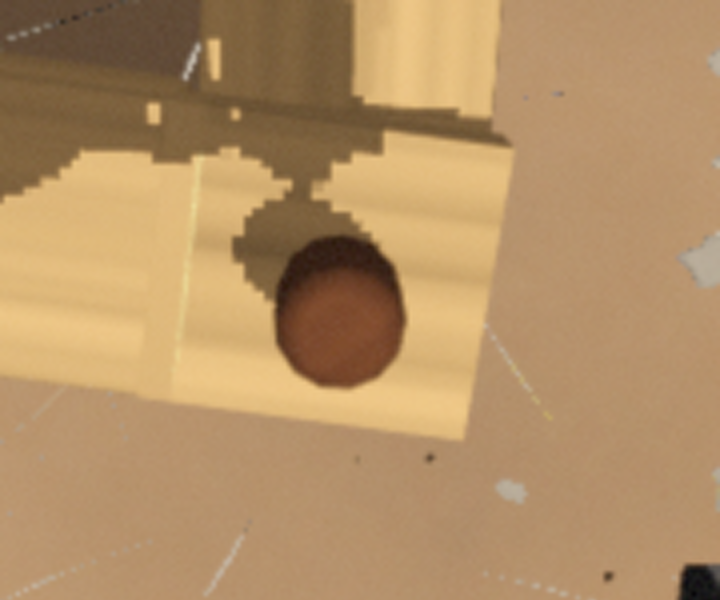

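play_rows(
  motion=[
    [1.36,3.84,0,0,0,0,7],
    [1.36,3.84,0,0,0,0,7],
    [1.36,3.84,0,0,0,0,7],
    [1.36,3.84,0,0,0,0,7],
    [1.36,3.84,0,0,0,0,7],
    [1.36,3.84,0,0,0,0,7],
    [1.36,3.84,0,0,0,0,7],
    [1.36,3.84,0,0,0,0,7],
    [1.36,3.84,0,0,0,0,7],
    [1.36,3.84,0,0,0,0,7],
    [1.36,3.84,0,0,0,0,7],
    [1.36,3.84,0,0,0,0,7],
  ],
)

```text
clock: 14.57
tool_pos: [404.9, 152.7, 184.6]
eef_rot: [-0.001, 0.0, 1.0, -0.0]
ft_force: [1.5, 0.1, -0.2]
grip_width: 70.2
```

play_rows(
  motion=[
    [1.36,3.84,0,0,0,0,7],
    [1.36,3.84,0,0,0,0,7],
    [1.36,3.84,0,0,0,0,7],
    [0,0,0,0,0,-6.7,7],
    [0,0,0,0,0,-6.7,7],
    [0,0,0,0,0,-6.7,7],
    [0,0,0,0,0,-6.7,7],
    [0,0,0,0,0,-6.7,7],
    [0,0,0,0,0,-6.7,7],
    [0,0,0,0,0,-6.7,7],
    [0,0,0,0,0,0,7],
    [0,0,0,0,0,0,7],
  ],
)

```text
clock: 15.57
tool_pos: [365.5, 266.3, 184.7]
eef_rot: [-0.001, -0.396, 0.918, -0.0]
ft_force: [-1.3, 0.3, -0.2]
grip_width: 70.0
```

play_rows(
  motion=[
    [0,0,0,0,0,0,7],
    [0,0,0,0,0,0,7],
    [0,0,0,0,0,0,7],
  ],
)

```text
clock: 15.82
tool_pos: [365.9, 266.5, 185.4]
eef_rot: [-0.0, -0.397, 0.918, -0.0]
ft_force: [0.3, 0.3, -0.1]
grip_width: 69.9
```

Run:
```python
from h import *
s,im,d=snap('wrist','sq');print(s['clock'],s['tool_pos'],s['eef_rot'],s['ft_force'],s['grip_width'])
s2,im2,d2=snap('top','sq');snap('scene','sq')
```

```text
15.8167 [365.91504748 266.45320176 185.40793747] [-1.82689338e-04 -3.96886589e-01  9.17867638e-01 -1.26240232e-05] [ 0.29993104  0.28289934 -0.08103232] 69.89974223546234
```

View pics/wrist_sq.png

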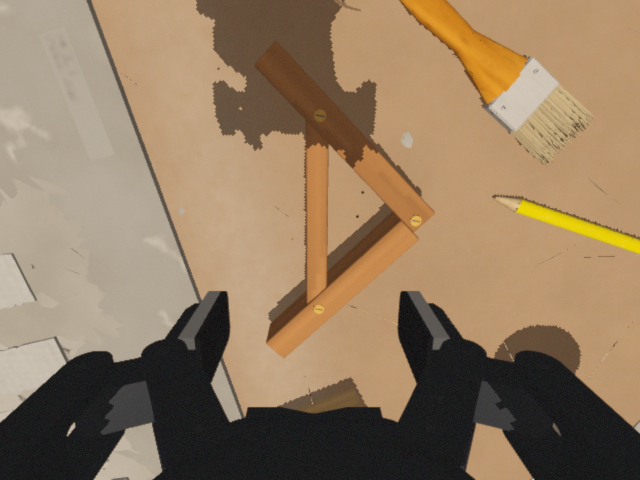

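View pics/top_sq.png

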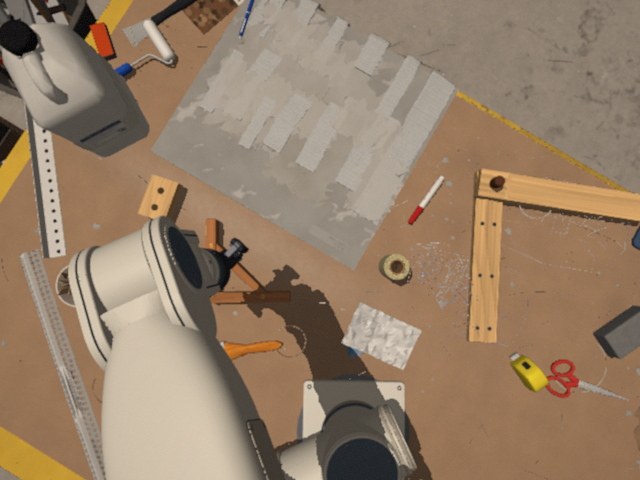

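Run:
```python
from h import *
s,im,d=load('wrist','sq');p=manip.camera_params('wrist');w=cloud(p,d,s)
Rt=rot(s['eef_rot']).as_matrix();print('yaw',np.arctan2(Rt[1,0],Rt[0,0]))
T=(w-s['tool_pos'])@Rt   # tool coords
Z=w[...,2];m=(Z>24)&(Z<45)
P=[]
for v in range(165,265,3):
    r=m[v,295:340];u=np.where(r)[0]+295;P.append((v,u.min(),u.max()))
P=np.array(P)
L=cast(p,np.c_[P[:,1]-.5,P[:,0]],34,s);Rr=cast(p,np.c_[P[:,2]+.5,P[:,0]],34,s)
for nm,q in(('L',L),('R',Rr)):
    t=(q-s['tool_pos'])@Rt;vx,vy,x0,y0=cv2.fitLine(t[:,:2].astype(np.float32),cv2.DIST_HUBER,0,.01,.01).ravel();print(nm,'slope dy/dx',vy/vx,'y at 0',y0-vy/vx*x0,t[:,0].min(),t[:,0].max())
print('brace z',np.nanmedian(Z[180:260,312:322]),'leg z',np.nanmedian(Z[225:228,395:400]),np.nanmedian(Z[90:95,290:295]))
sc=np.array([(415.5,220.5),(320,115.5),(318.5,309.5)])
W=cast(p,sc,36,s);print('screws',W.round(1),((W-s['tool_pos'])@Rt).round(1))
# two-view height of the corner screw with top0 ((326,545)/4+[130,160])
pt=manip.camera_params('top')
for z in(32,36,40):print(z,cast(p,sc[:1],z,s)[0,:2],cast(pt,[(211.1,295.9)],z)[0,:2])
```

```text
yaw -2.3253479292063726
L slope dy/dx 0.005595293 y at 0 -6.4087462 -39.60481482158277 44.66632799220797
R slope dy/dx 0.0025666105 y at 0 11.5357485 -39.591639964044305 44.67750753982814
brace z 33.13472275092434 leg z 35.19937120611502 35.42603764820774
screws [[304.5 324.6  36. ]
 [305.9 210.1  36. ]
 [418.7 329.5  36. ]] [[ -0.4  84.6 149.4]
 [ 82.1   5.1 149.4]
 [-82.1   4.8 149.4]]
32 [304.31223802 326.16265941] [304.76108677 324.98304889]
36 [304.46608798 324.63467868] [305.07611747 324.03439243]
40 [304.61993795 323.10669795] [305.39114816 323.08573596]
```

play_rows(
  motion=[
    [0,0.26,1,0,0,0,7],
    [0,0,3,0,0,0,7],
    [0,0,4,0,0,0,7],
    [0,0,4,0,0,0,7],
    [0,0,3,0,0,0,7],
    [0,0,1.8,0,0,0,6],
    [0,0,1,0,0,0,5],
    [0,0,0,0,0,0,4],
    [0,0,0,0,0,0,3],
    [0,0,0,0,0,0,2.5],
    [0,0,0,0,0,0,2.2],
    [0,0,0,0,0,0,1.8],
  ],
  newtons=110,
)

```text
clock: 16.97
tool_pos: [364.6, 268.7, 8.5]
eef_rot: [0.001, -0.398, 0.918, 0.0]
ft_force: [-0.2, 1.3, 1.1]
grip_width: 18.1
```

play_rows(
  motion=[
    [0,0,0,0,0,0,1.2],
    [0,0,0,0,0,0,0.6],
    [0,0,0,0,0,0,0],
    [0,0,0,0,0,0,0],
    [0,0,0,0,0,0,0],
  ],
)

```text
clock: 17.38
tool_pos: [364.6, 268.7, 8.8]
eef_rot: [0.001, -0.398, 0.918, 0.0]
ft_force: [-1.3, -0.1, 10.2]
grip_width: 16.0
```

Run:
```python
from h import *
s,im,d=snap('wrist','sqg');print(s['clock'],s['tool_pos'],s['eef_rot'],s['ft_force'],s['grip_width'])
```

```text
17.3833 [364.63555219 268.73606177   8.83840499] [ 1.11816905e-03 -3.97677122e-01  9.17524715e-01  2.31072640e-04] [-1.3218528  -0.14888604 10.1651033 ] 16.044396670150775
```

View pics/wrist_sqg.png

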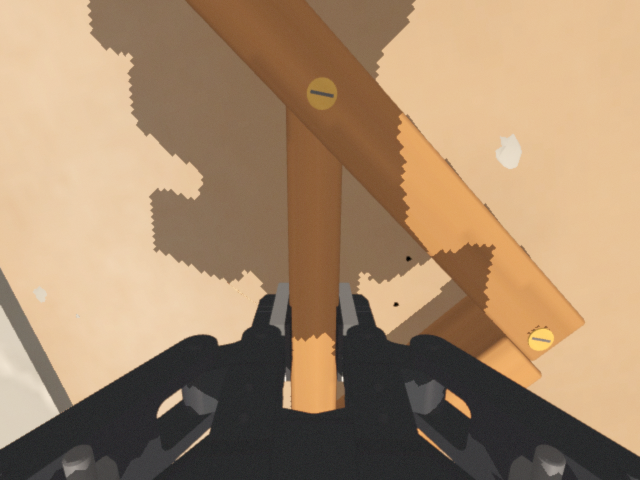

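play_rows(
  motion=[
    [0,0,-1,0,0,0,0],
    [0,0,-2.5,0,0,0,0],
    [0,0,-3.5,0,0,0,0],
    [0,0,-3.5,0,0,0,0],
    [0,0,-3.5,0,0,3,0],
    [0,0,0,0,0,6.5,0],
    [0,0,0,0,0,6.5,0],
    [0,0,0,0,0,6.5,0],
    [0,0,0,0,0,6.5,0],
    [0,0,0,0,0,6.5,0],
    [0,0,0,0,0,6.5,0],
    [0,0,0,0,0,6.5,0],
  ],
)

```text
clock: 18.43
tool_pos: [363.9, 268.2, 147.9]
eef_rot: [0.0, 0.017, 1.0, 0.0]
ft_force: [0.9, 0.2, -2.1]
grip_width: 16.2
```

play_rows(
  motion=[
    [0,0,0,0,0,6.5,0],
    [0,0,0,0,0,6.5,0],
    [0,0,0,0,0,6.5,0],
    [0,0,0,0,0,6.5,0],
    [0,0,0,0,0,6.5,0],
    [0,0,0,0,0,6.5,0],
    [0,0,0,0,0,6.5,0],
    [0,0,0,0,0,0.9,0],
    [0,0,0,0,0,0,0],
    [0,0,0,0,0,0,0],
    [0,0,0,0,0,0,0],
  ],
)

```text
clock: 19.35
tool_pos: [364.0, 268.3, 147.7]
eef_rot: [0.0, 0.406, 0.914, 0.0]
ft_force: [0.7, 0.5, -2.4]
grip_width: 15.8
```

```bash
cat >> h.py <<'E'
def inner(): 
    s=manip.get_state();Rt=rot(s['eef_rot']).as_matrix();return s,Rt
HOLE=np.array([569.7,-309.9,0]);TH=-0.053
def goal(off,z):
    """print tool move (cm) to bring TCP to plate-frame final + off (mm) and height z"""
    s,Rt=inner();c,n=np.cos(TH),np.sin(TH);P=np.array([[c,-n],[n,c]])
    t=np.r_[HOLE[:2]+P@(np.array([-105,-105])+off),z]
    d=(t-s['tool_pos'])@Rt/10
    yaw=np.arctan2(Rt[1,0],Rt[0,0]);rel=P.T@(s['tool_pos'][:2]-HOLE[:2])+105
    ff=P.T@s['ft_force'][:2]
    print('clk',s['clock'],'pos',s['tool_pos'].round(1),'rel',rel.round(2),'squareyaw err',(yaw-2.35619-TH+np.pi)%(2*np.pi)-np.pi,'F plate',ff.round(1),s['ft_force'][2].round(1),'tz',s['wrist_torque'].round(2),'grip',s['grip_width'].round(1),'\n move cm',d.round(2),'tilt',Rt[:2,2].round(4))
E
python3 - <<'E'
from h import *
goal(np.array([-45,-35]),130)
E
```

```text
Traceback (most recent call last):
  File "h.py", line 36, in goal
    print('clk',s['clock'],'pos',s['tool_pos'].round(1),'rel',rel.round(2),'squareyaw err',(yaw-2.35619-TH+np.pi)%(2*np.pi)-np.pi,'F plate',ff.round(1),s['ft_force'][2].round(1),'tz',s['wrist_torque'].round(2),'grip',s['grip_width'].round(1),'\n move cm',d.round(2),'tilt',Rt[:2,2].round(4))
                                                                                                                                                                                                                         ^^^^^^^^^^^^^^^^^^^^^
AttributeError: 'float' object has no attribute 'round'
```

```bash
sed -i "s/s\['grip_width'\].round(1)/round(s['grip_width'],1)/" h.py
python3 - <<'E'
from h import *
goal(np.array([-45,-35]),150)
E
```

```text
clk 19.35 pos [364.  268.3 147.7] rel [-130.99  671.48] squareyaw err 0.0028073977757436808 F plate [0.6 0.5] -2.4 tz [-0.01 -0.04  0.02] grip 15.8 
 move cm [-55.91 -44.03  -0.24] tilt [0.0001 0.0001]
```

play_rows(
  motion=[
    [-1.7,-1.05,0,0,0,0,0],
    [-3.4,-2.11,0,0,0,0,0],
    [-3.4,-2.11,0,0,0,0,0],
    [-3.4,-2.11,0,0,0,0,0],
    [-3.4,-2.11,0,0,0,0,0],
    [-3.4,-2.11,0,0,0,0,0],
    [-3.4,-2.11,0,0,0,0,0],
    [-3.4,-2.11,0,0,0,0,0],
    [-3.4,-2.11,0,0,0,0,0],
    [-1.7,-1.06,0,0,0,0,0],
    [-2.8,-2.77,0,0,0,0,0],
    [-2.8,-2.77,0,0,0,0,0],
  ],
)

```text
clock: 20.35
tool_pos: [423.6, -166.3, 147.6]
eef_rot: [0.0, 0.406, 0.914, 0.0]
ft_force: [2.6, 0.2, -2.0]
grip_width: 15.8
```

play_rows(
  motion=[
    [-2.8,-2.77,0,0,0,0,0],
    [-2.8,-2.77,0,0,0,0,0],
    [-2.8,-2.77,0,0,0,0,0],
    [-2.8,-2.77,0,0,0,0,0],
    [-2.8,-2.77,0,0,0,0,0],
    [-2.8,-2.77,0,0,0,0,0],
    [-1.4,-1.4,0,0,0,0,0],
    [0,0,0,0,0,0,0],
    [0,0,0,0,0,0,0],
    [0,0,0,0,0,0,0],
    [0,0,0,0,0,0,0],
  ],
)

```text
clock: 21.27
tool_pos: [411.7, -419.7, 147.6]
eef_rot: [-0.0, 0.406, 0.914, 0.0]
ft_force: [-0.2, -0.0, -1.7]
grip_width: 16.2
```

Run:
```python
from h import *
goal(np.array([-45,-35]),130)
s,im,d=snap('wrist','ap');s,im,d=snap('top','ap')
```

```text
clk 21.2667 pos [ 411.7 -419.7  147.6] rel [-46.99 -13.  ] squareyaw err 0.0016997954682627103 F plate [-0.2 -0. ] -1.7 tz [ 0.    0.09 -0.03] grip 16.2 
 move cm [-1.7  -1.42  1.76] tilt [-0.0002  0.0004]
```

View pics/wrist_ap.png

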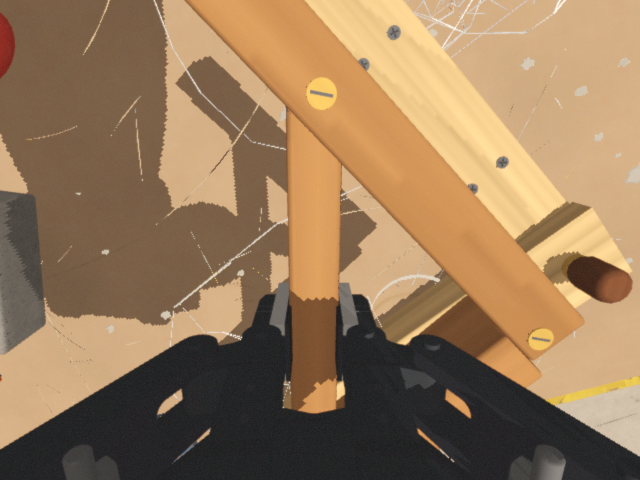

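View pics/top_ap.png

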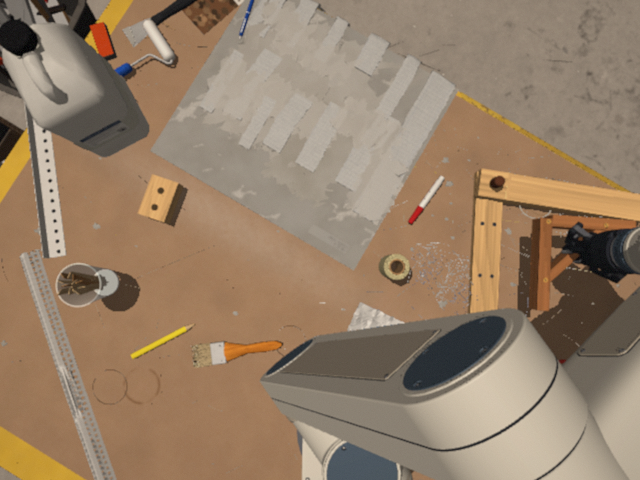

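play_rows(
  motion=[
    [-0.85,-0.71,0,0,0,0,0],
    [-0.85,-0.71,1,0,0,0,0],
    [0,0,2.5,0,0,0,0],
    [0,0,2.5,0,0,0,0],
    [0,0,2.5,0,0,0,0],
    [0,0,2,0,0,0,0],
    [0,0,1.3,0,0,0,0],
    [0,0,0,0,0,0,0],
    [0,0,0,0,0,0,0],
    [0,0,0,0,0,0,0],
  ],
)

```text
clock: 22.2
tool_pos: [412.7, -443.7, 30.1]
eef_rot: [0.0, 0.407, 0.913, -0.0]
ft_force: [-0.0, -0.4, -2.9]
grip_width: 16.0
```

Run:
```python
from h import *
goal(np.array([-45,-35]),11)
s,im,d=snap('wrist','ap2')
s,im,d=snap('top','ap2');cv2.imwrite('pics/ap2t.png',cv2.resize(im[150:320,440:640],None,fx=4,fy=4,interpolation=cv2.INTER_CUBIC)[:600])
```

```text
clk 22.2 pos [ 412.7 -443.7   30.1] rel [-44.69 -36.89] squareyaw err 8.970221620607788e-05 F plate [-0.  -0.4] -2.9 tz [-0.01 -0.07 -0.04] grip 16.0 
 move cm [0.16 0.11 1.91] tilt [ 0.0006 -0.0009]
```

View pics/wrist_ap2.png

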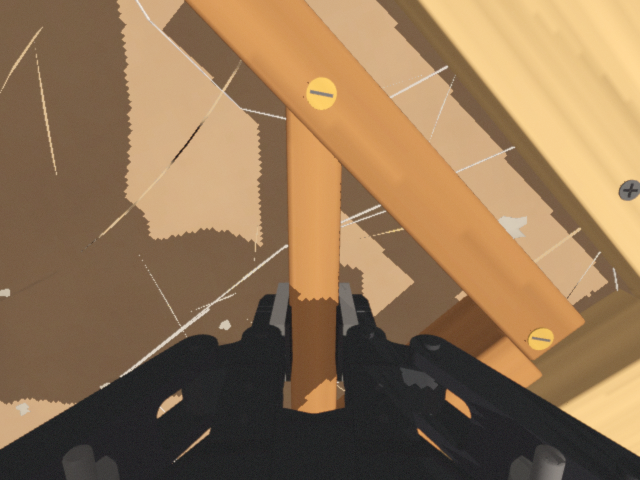

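View pics/ap2t.png

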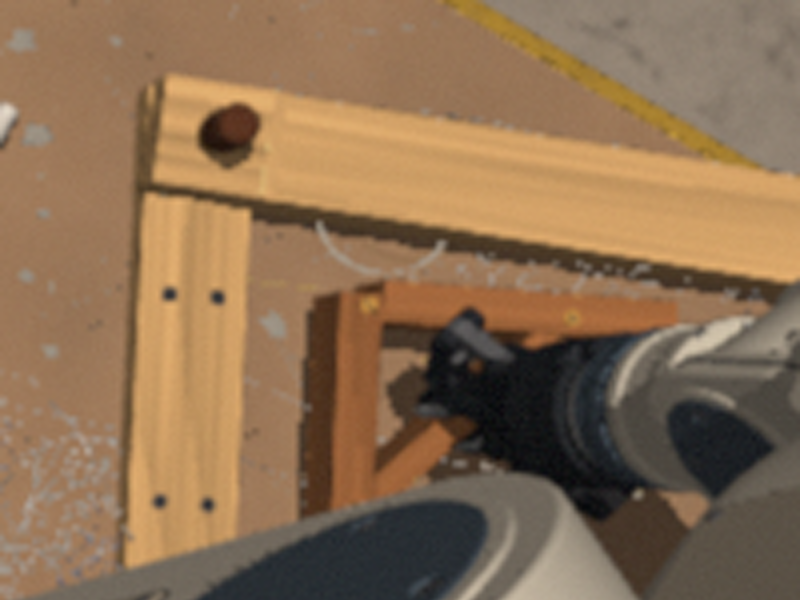

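play_rows(
  motion=[
    [0,0,0.6,0,0,0,0],
    [0,0,0.6,0,0,0,0],
    [0,0,0.5,0,0,0,0],
    [0.4,0.4,0.2,0,0,0,0],
    [0.5,0.5,0,0,0,0,0],
    [0.5,0.5,0,0,0,0,0],
    [0.4,0.4,0,0,0,0,0],
    [0.3,0.3,0,0,0,0,0],
    [0,0,0,0,0,0,0],
    [0,0,0,0,0,0,0],
    [0,0,0,0,0,0,0],
  ],
)

```text
clock: 23.22
tool_pos: [414.2, -413.4, 10.9]
eef_rot: [0.0, 0.407, 0.913, -0.0]
ft_force: [-0.0, 0.5, -3.0]
grip_width: 15.8
```

Run:
```python
from h import *
goal(np.array([-45,-2]),11)
```

```text
clk 23.2167 pos [ 414.2 -413.4   10.9] rel [-44.85  -6.63] squareyaw err 0.00028647225801847753 F plate [-0.1  0.5] -3.0 tz [-0.04  0.02  0.05] grip 15.8 
 move cm [ 0.34  0.32 -0.01] tilt [ 0.0004 -0.0007]
```

play_rows(
  motion=[
    [0.1,0.1,0,0,0,0,0],
    [0.1,0.1,0,0,0,0,0],
    [0.1,0.1,0,0,0,0,0],
    [0.1,0.1,0,0,0,0,0],
    [0,0,0,0,0,0,0],
    [0,0,0,0,0,0,0],
  ],
)

```text
clock: 23.72
tool_pos: [414.2, -407.5, 10.6]
eef_rot: [-0.0, 0.407, 0.913, -0.0]
ft_force: [-0.1, -0.6, -3.0]
grip_width: 16.1
```

Run:
```python
from h import *
goal(np.array([-45,0]),11)
```

```text
clk 23.7167 pos [ 414.2 -407.5   10.6] rel [-45.08  -0.68] squareyaw err 0.00021282466717220672 F plate [-0.  -0.6] -3.0 tz [-0.06 -0.02  0.02] grip 16.1 
 move cm [ 0.04  0.05 -0.04] tilt [-0.  0.]
```

play_rows(
  motion=[
    [0.07,0.07,0,0,0,0,0],
    [0.07,0.07,0,0,0,0,0],
    [0,0,0,0,0,0,0],
    [0,0,0,0,0,0,0],
    [0,0,0,0,0,0,0],
  ],
)

```text
clock: 24.13
tool_pos: [414.4, -407.0, 10.9]
eef_rot: [0.001, 0.407, 0.913, -0.001]
ft_force: [-1.6, -5.3, -4.5]
grip_width: 16.2
```

Run:
```python
from h import *
goal(np.array([-45,0]),11)
```

```text
clk 24.1333 pos [ 414.4 -407.    10.9] rel [-44.98  -0.22] squareyaw err -0.0004134500335704061 F plate [-1.3 -5.4] -4.5 tz [-1.28  0.3   0.18] grip 16.2 
 move cm [ 0.02  0.01 -0.01] tilt [-0.     -0.0028]
```

play_rows(
  motion=[
    [-0.14,0.14,0,0,0,0,0],
    [-0.14,0.14,0,0,0,0,0],
    [-0.14,0.14,0,0,0,0,0],
    [-0.14,0.14,0,0,0,0,0],
    [-0.14,0.14,0,0,0,0,0],
    [-0.14,0.14,0,0,0,0,0],
    [-0.14,0.14,0,0,0,0,0],
    [-0.14,0.14,0,0,0,0,0],
    [-0.14,0.14,0,0,0,0,0],
    [-0.14,0.14,0,0,0,0,0],
    [0,0,0,0,0,0,0],
  ],
)

```text
clock: 25.05
tool_pos: [433.8, -408.1, 10.8]
eef_rot: [0.0, 0.407, 0.913, -0.001]
ft_force: [-3.1, -6.5, -2.7]
grip_width: 16.1
```

Run:
```python
from h import *
goal(np.array([-20,0]),11)
```

```text
clk 25.05 pos [ 433.8 -408.1   10.8] rel [-25.55  -0.24] squareyaw err -0.0005969185841370184 F plate [-2.8 -6.7] -2.7 tz [-1.31  0.77  0.15] grip 16.1 
 move cm [-0.38  0.41 -0.02] tilt [-0.0011 -0.0027]
```

Sliding cleanly. On toward the stud.

play_rows(
  motion=[
    [-0.1,0.1,0,0,0,0,0],
    [-0.1,0.1,0,0,0,0,0],
    [-0.1,0.1,0,0,0,0,0],
    [-0.1,0.1,0,0,0,0,0],
    [-0.1,0.1,0,0,0,0,0],
    [-0.1,0.1,0,0,0,0,0],
    [-0.1,0.1,0,0,0,0,0],
    [-0.1,0.1,0,0,0,0,0],
    [0,0,0,0,0,0,0],
    [0,0,0,0,0,0,0],
  ],
)

```text
clock: 25.88
tool_pos: [443.5, -408.8, 10.6]
eef_rot: [-0.001, 0.408, 0.913, -0.002]
ft_force: [-10.1, -7.0, -1.7]
grip_width: 16.2
```

Run:
```python
from h import *
goal(np.array([0,0]),11)
```

```text
clk 25.8833 pos [ 443.5 -408.8   10.6] rel [-15.74  -0.4 ] squareyaw err -0.001663300768328213 F plate [-9.7 -7.5] -1.7 tz [-1.61  1.95  0.12] grip 16.2 
 move cm [-1.08  1.14 -0.05] tilt [-0.0037 -0.0027]
```

play_rows(
  motion=[
    [-0.1,0.1,0,0,0,0,0],
    [-0.1,0.1,0,0,0,0,0],
    [-0.1,0.1,0,0,0,0,0],
    [-0.1,0.1,0,0,0,0,0],
    [-0.1,0.1,0,0,0,0,0],
    [-0.1,0.1,0,0,0,0,0],
    [-0.1,0.1,0,0,0,0,0],
    [0,0,0,0,0,0,0],
    [0,0,0,0,0,0,0],
  ],
)

```text
clock: 26.63
tool_pos: [453.6, -409.7, 10.6]
eef_rot: [-0.001, 0.408, 0.913, -0.002]
ft_force: [-8.8, -8.4, -2.8]
grip_width: 15.9
```

Run:
```python
from h import *
goal(np.array([0,0]),11)
s,im,d=snap('wrist','p1')
s,im,d=snap('top','p1');cv2.imwrite('pics/p1t.png',cv2.resize(im[150:320,440:640],None,fx=4,fy=4,interpolation=cv2.INTER_CUBIC)[:600])
```

```text
clk 26.6333 pos [ 453.6 -409.7   10.6] rel [-5.66 -0.79] squareyaw err -0.002131643004563255 F plate [-8.3 -8.8] -2.8 tz [-1.87  1.8  -0.17] grip 15.9 
 move cm [-0.34  0.46 -0.04] tilt [-0.0033 -0.0033]
```

View pics/wrist_p1.png

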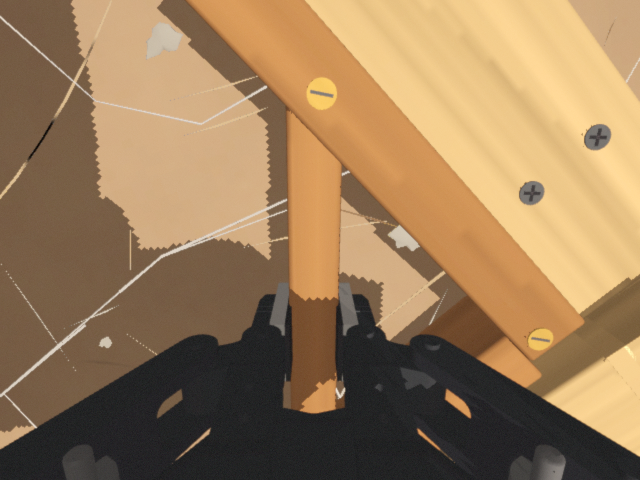

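View pics/p1t.png

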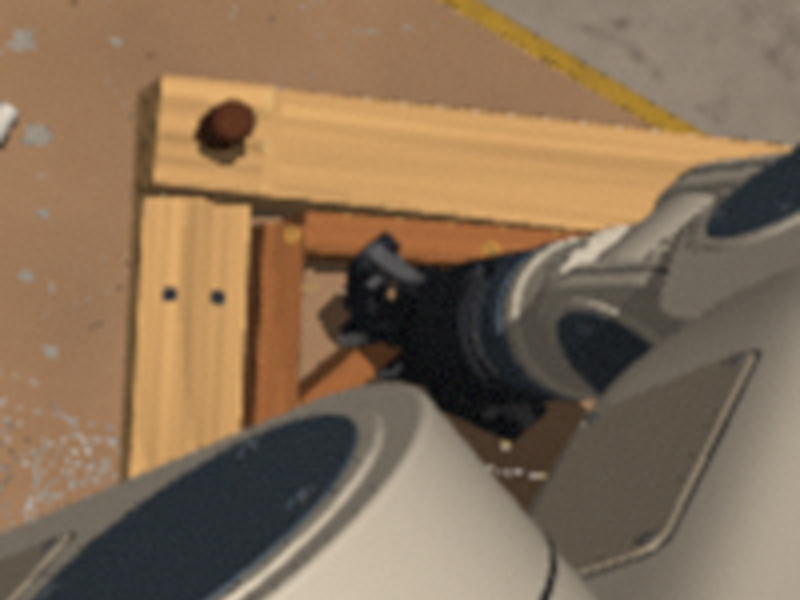

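play_rows(
  motion=[
    [-0.07,0.07,0,0,0,0,0],
    [-0.07,0.07,0,0,0,0,0],
    [-0.07,0.07,0,0,0,0,0],
    [-0.07,0.07,0,0,0,0,0],
    [0,0,0,0,0,0,0],
    [0,0,0,0,0,0,0],
  ],
)

```text
clock: 27.23
tool_pos: [457.4, -409.9, 10.6]
eef_rot: [-0.001, 0.408, 0.913, -0.002]
ft_force: [-10.4, -8.9, -2.6]
grip_width: 16.1
```

Run:
```python
from h import *
goal(np.array([0,0]),11)
s,im,d=snap('top','p2');p=manip.camera_params('top');w=cloud(p,d)
```

```text
clk 27.2333 pos [ 457.4 -409.9   10.6] rel [-1.84 -0.84] squareyaw err -0.002245638090584201 F plate [-9.9 -9.5] -2.6 tz [-1.93  1.9  -0.16] grip 16.1 
 move cm [-0.07  0.19 -0.04] tilt [-0.0036 -0.0034]
```

```bash
cat >> h.py <<'E'
def studang(tag,n='top',show=False):
    if n=='top':
        im,d=load('top',tag)[1:];p=manip.camera_params('top')
        im0=load('top','sq')[1]
    w=cloud(p,d);Z=w[...,2];hsv=cv2.cvtColor(im,cv2.COLOR_BGR2HSV)
    res=[]
    P=[];Q=[]
    for u in range(505,625):
        col=(Z[160:235,u]>30)&(Z[160:235,u]<60)
        v=np.where(col)[0]
        if len(v)<8: continue
        P.append((u,160+v.min()-.5))
        # longest run bottom
    q=cast(p,P,40)[:,:2].astype(np.float32)
    vx,vy,x0,y0=cv2.fitLine(q,cv2.DIST_HUBER,0,.01,.01).ravel()
    print(tag,'stud outer edge angle',np.arctan(vx/vy),'n',len(P),'=> theta',-np.arctan(vx/vy), 'rel plate',-np.arctan(vx/vy)-TH)
E
python3 - <<'E'
from h import *
np.savez('top_0.npz',**dict(np.load('top0.npz'),pos=0,rot=0))
for t in('0','sq','ap2','p1','p2'): studang(t)
E
```

```text
0 stud outer edge angle 0.14038223 n 120 => theta -0.14038223 rel plate -0.08738223
sq stud outer edge angle 0.14038223 n 120 => theta -0.14038223 rel plate -0.08738223
ap2 stud outer edge angle 0.14038223 n 120 => theta -0.14038223 rel plate -0.08738223
p1 stud outer edge angle 0.092347935 n 110 => theta -0.092347935 rel plate -0.039347935
p2 stud outer edge angle 0.07606621 n 109 => theta -0.07606621 rel plate -0.023066211
```

play_rows(
  motion=[
    [-0.07,0.07,0,0,0,0,0],
    [-0.07,0.07,0,0,0,0,0],
    [-0.07,0.07,0,0,0,0,0],
    [0,0,0,0,0,0,0],
    [0,0,0,0,0,0,0],
    [0,0,0,0,0,0,0],
  ],
)

```text
clock: 27.78
tool_pos: [460.3, -410.1, 10.6]
eef_rot: [-0.001, 0.408, 0.913, -0.002]
ft_force: [-10.5, -9.0, -2.3]
grip_width: 16.2
```

Run:
```python
from h import *
goal(np.array([0,0]),11)
s,im,d=snap('top','p3');studang('p3');snap('wrist','p3')
```

```text
clk 27.7833 pos [ 460.3 -410.1   10.6] rel [ 1.08 -0.86] squareyaw err -0.0023160610236443446 F plate [-10.1  -9.5] -2.3 tz [-1.9   1.93 -0.16] grip 16.2 
 move cm [ 0.14 -0.02 -0.04] tilt [-0.0036 -0.0033]
p3 stud outer edge angle 0.062143046 n 107 => theta -0.062143046 rel plate -0.009143047
```

View pics/wrist_p3.png

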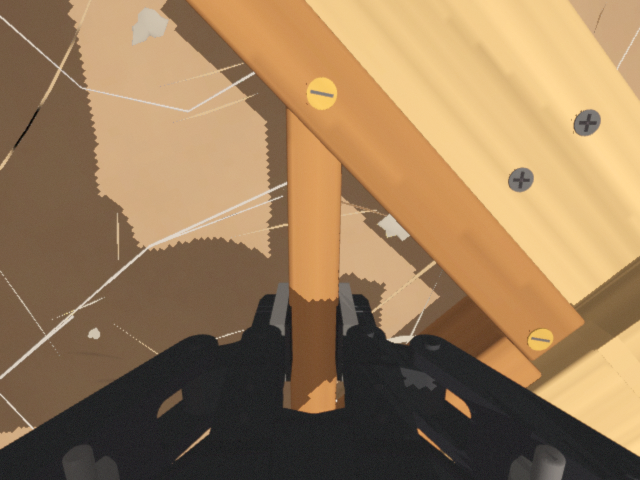

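play_rows(
  motion=[
    [-0.05,0.05,0,0,0,0,0],
    [-0.05,0.05,0,0,0,0,0],
    [0,0,0,0,0,0,0],
    [0,0,0,0,0,0,0],
    [0,0,0,0,0,0,0],
  ],
)

```text
clock: 28.3
tool_pos: [461.3, -410.2, 10.6]
eef_rot: [-0.001, 0.408, 0.913, -0.002]
ft_force: [-12.6, -9.5, -1.9]
grip_width: 16.0
```

Run:
```python
from h import *
goal(np.array([0,0]),11)
s,im,d=snap('top','p4');studang('p4');s,im,d=snap('wrist','p4')
p=manip.camera_params('wrist');w=cloud(p,d,s)
cv2.imwrite('pics/p4c.png',cv2.resize(im[230:430,440:640],None,fx=3,fy=3,interpolation=cv2.INTER_CUBIC))
# angles in wrist image: square outer plate edge vs plate far edge
```

```text
clk 28.3 pos [ 461.3 -410.2   10.6] rel [ 2.06 -0.85] squareyaw err -0.00252332344152828 F plate [-12.1 -10.2] -1.9 tz [-1.95  2.35 -0.2 ] grip 16.0 
 move cm [ 0.21 -0.09 -0.04] tilt [-0.0044 -0.0033]
p4 stud outer edge angle 0.060348947 n 108 => theta -0.060348947 rel plate -0.007348947
```

View pics/p4c.png

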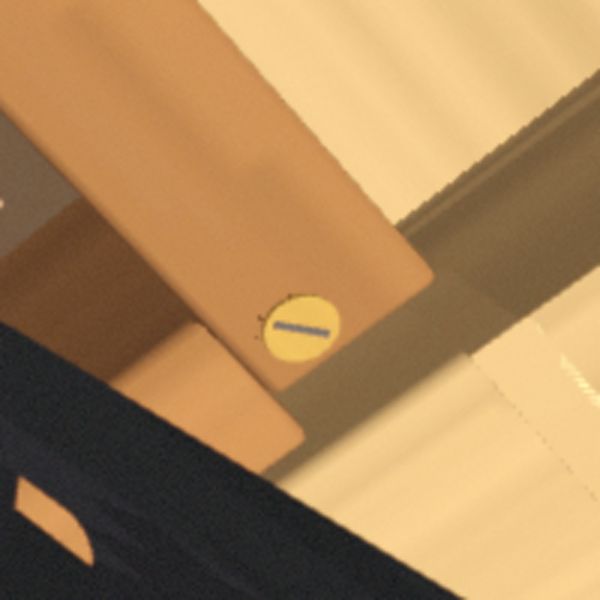

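play_rows(
  motion=[
    [0,0,0,0,0,0,0],
    [0,0,0,0,0,0,0],
    [0,0,0,0,0,0,0],
    [0,0,0,0,0,0,0],
    [0,0,0,0,0,0,0],
    [0,0,0,0,0,0,0],
  ],
)

```text
clock: 28.9
tool_pos: [461.3, -410.2, 10.5]
eef_rot: [-0.001, 0.408, 0.913, -0.002]
ft_force: [-11.5, -8.3, -1.9]
grip_width: 16.1
```

Run:
```python
from h import *
goal(np.array([0,0]),11)
s,im,d=snap('top','p5');studang('p5')
p=manip.camera_params('top');w=cloud(p,d);w0=np.load('top_w.npy')
sub=(slice(165,205),slice(480,515));m=w[sub][...,2]>66;print('pin top',m.sum(),np.nanmax(w[sub][...,2][m]),np.nanmedian(w[sub][m],0))
for nm,sl in(('roll',(slice(245,290),slice(375,415))),('marker',(slice(165,235),slice(400,450)))):
    a=np.abs(im[sl].astype(int)-np.load('top0.npz')['im'][sl]).mean();print(nm,'image diff',a)
# corner of square in top view: use wrist image corner tip pixel
ps=manip.camera_params('wrist');s,iw,dw=snap('wrist','p5')
c,n=np.cos(TH),np.sin(TH);P=np.array([[c,-n],[n,c]])
for px in((583.5,322.5),(540.5,339)):
    q=cast(ps,[px],36,s)[0];print(px,'plate frame',P.T@(q[:2]-HOLE[:2]))
cv2.imwrite('pics/p5t.png',cv2.resize(im[150:300,440:640],None,fx=4,fy=4,interpolation=cv2.INTER_CUBIC)[:600])
```

```text
clk 28.9 pos [ 461.3 -410.2   10.5] rel [ 2.04 -0.88] squareyaw err -0.002492006171308958 F plate [-11.   -8.9] -1.9 tz [-1.97  2.27 -0.18] grip 16.1 
 move cm [ 0.21 -0.08 -0.05] tilt [-0.0045 -0.0033]
p5 stud outer edge angle 0.060348947 n 108 => theta -0.060348947 rel plate -0.007348947
pin top 112 85.02549711539598 [ 573.64962827 -303.55247158   79.20452334]
roll image diff 1.9424074074074074
marker image diff 2.0197142857142856
(583.5, 322.5) plate frame [-38.68873741 -33.86071246]
(540.5, 339) plate frame [-43.91322103 -48.66893057]
```

View pics/p5t.png

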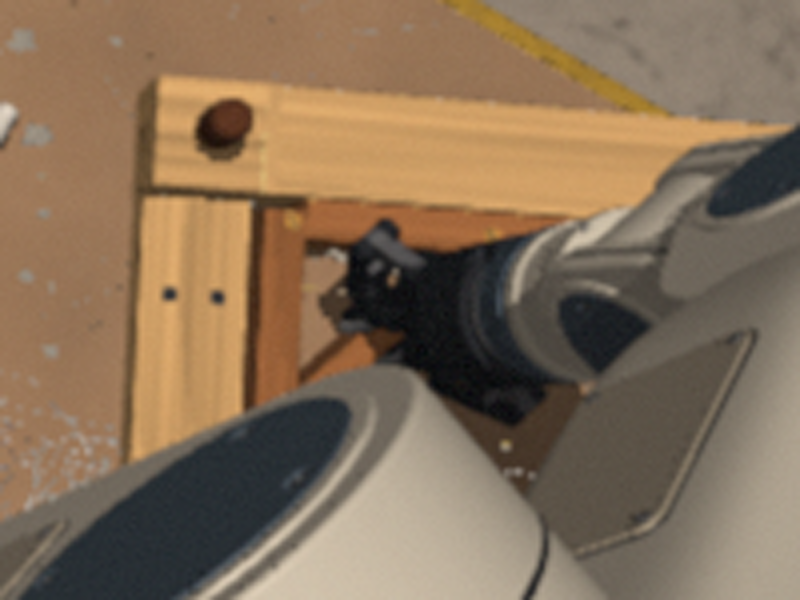

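Run:
```python
from h import *
s,im,d=load('wrist','p5');p=manip.camera_params('wrist');w=cloud(p,d,s)
def fit(q,nm):
    vx,vy,x0,y0=cv2.fitLine(q[:,:2].astype(np.float32),cv2.DIST_HUBER,0,.01,.01).ravel();print(nm,len(q),'angle rel plate',np.arctan(vy/vx)-TH)
Z=w[...,2];A=[];B=[];C=[]
for v in range(20,300,3):
    m=(Z[v]>29)&(Z[v]<45);u=np.where(m[:600])[0]
    if len(u): 
        # outer (right) edge of leg
        A.append((u.max()+.5,v)) if u.max()<590 else None
A=np.array(A);A=A[(A[:,0]>310+ (A[:,1])*.85-40)];fit(cast(p,A,36,s),'leg outer edge')
for v in range(100,250,3):
    m=(Z[v]>14)&(Z[v]<25);u=np.where(m)[0]
    if len(u) and u.max()<635:C.append((u.max()+.5,v))
if len(C)>5:fit(cast(p,C,20,s),'plate far edge')
# brace edges and inner leg edge
P=[];Q=[]
for v in range(130,270,3):
    m=(Z[v,270:352]>26);u=np.where(m)[0]+270;P.append((u.min()-.5,v))
fit(cast(p,P,34,s),'brace L (expect -0.785)')
```

```text
leg outer edge 94 angle rel plate -0.0064583384
brace L (expect -0.785) 47 angle rel plate -0.7915588
```

```bash
python3 -c "
from h import *
print(manip.sign_off());print(manip.get_state()['ft_force'])"
```

```text
the job is handed in; nothing more can be done
None
the job is handed in; nothing more can be done
```

The frame corner is dry-fitted and handed in at about 29 s of the 72 s allowed. The sign-off gives no verdict, so the results below are my own last measurements.

- **Pin:** I pulled it from the offcut, pushed it through the joint hole until the collar seated (about 10 N), and let go. Its handle top reads about 79 mm above the bench at the end, where fully home is 80 mm. I could not check the position of its point directly once it was in the hole.
- **Square:** I gripped it by the brace at 110 N, pressed it against the plate, and slid it along to swing the stud round from about 0.087 rad out of square. It is still held, pressing with about 9 N towards the plate and 11 N towards the stud, from the wrist force. The arm position did not change over the last half second.
- **Angles:** The square is about 0.006 rad off the plate's axes and the stud about 0.007 rad, against a limit of 0.026 rad.
- **Bystanders:** The masking roll and marker pen look unmoved in the top view.

**Disagreements:**
- The tool position says the square sits about 2 mm beyond nominal in x. The wrist camera puts its corner at about x = -30.7, y = -33.9 mm, against a nominal -31.5, -31.5. Both are within tolerance.
- The y value is the closer one, 1.6 mm from its limit. I put it down to camera calibration, since the measured force shows the leg pressing on the plate.

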